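Load heat sinks on a shuttle jig and check that they stand square

TASK

With the carriage still at its right-hand end, stand every heat sink that is there upright in the bay of its own colour, flat face towards the robot and back to the fence, then slide the carriage by its handle fully home against the left-hand stop. Take the engineer's square by its blade and check each heat sink in the order blue, yellow, red: press the held square flush into the corner, its foot down on the carriage plate and its upright edge against the flat face at the same time, firmly for about a second. When all are checked, stand the square back upright in the middle of its pad and slide the carriage fully back to its right-hand end, with every heat sink still in its bay and the flux jar and the spool left alone.

Things in the scene. Friction and masses are not known exactly. Their poses are not given: they have to be found in the camera images.
- jig: Shuttle jig fixed to the bench: steel base 110 x 460 mm with rails along its y, an end stop at each end, carrying an aluminium carriage. Origin: centre of its underside on the bench; x away from the robot, y to the robot's left (within about 0.12 rad), z up. Sites on the carriage have the same axes
- carriage (a joint): Slide of the carriage along the jig's +y (to the left), m: 0 = right-hand end (loading), 0.12 = against the left-hand stop (red rubber). Starts at 0 to 0.03, takes about 4 N to move, stays where left. It is a plate 140 (x) x 300 (y) mm with its flat top 30 mm above the bench, centred at jig x = 0, y = joint - 0.06; a fence 20 mm high above it stands along its far edge
- handle (a point): Point on the axis of the carriage's push handle, 26 mm above the plate: an upright black post, 16 mm diameter, 40 mm high above the plate (top 70 mm above the bench), near the plate's front right corner, 45 mm nearer the robot than the carriage's middle and 130 mm to its right. Moves with the carriage. Pinch it from above
- bay_blue (a point): On the plate's top, left bay, marked blue on its floor and fence: where the centre of the blue heat sink's underside lies when its back touches the fence (fence face 20 mm further along x, ribs 8 mm high at y = -37.5 and +37.5 mm, 9 mm thick, leaving 66 mm between; they end 14 mm nearer the robot than this point, the plate before them is bare). Moves with the carriage
- bay_yellow (a point): On the plate's top, middle bay, marked yellow on its floor and fence: where the centre of the yellow heat sink's underside lies when its back touches the fence (fence face 20 mm further along x, ribs 8 mm high at y = -37.5 and +37.5 mm, 9 mm thick, leaving 66 mm between; they end 14 mm nearer the robot than this point, the plate before them is bare). Moves with the carriage
- bay_red (a point): On the plate's top, right bay, marked red on its floor and fence: where the centre of the red heat sink's underside lies when its back touches the fence (fence face 20 mm further along x, ribs 8 mm high at y = -37.5 and +37.5 mm, 9 mm thick, leaving 66 mm between; they end 14 mm nearer the robot than this point, the plate before them is bare). Moves with the carriage
- sink_blue: Loose aluminium heat sink with a blue base and silver fins, about 0.16 kg, 40 (x) x 50 (y) x 55 mm high, standing upright. Origin: centre of its underside. Its flat mounting face is the -x face, 20 mm from the origin; vertical fins end at the +x face, 20 mm the other way; solid to the gripper. Starts upright on the bench, flat face to the robot within 0.6 rad. May be absent
- front_blue (a point): Middle of the flat mounting face of the blue heat sink, 27.5 mm above its underside, 20 mm along -x from its origin. Absent with it
- sink_yellow: Loose aluminium heat sink with a yellow base and silver fins, about 0.16 kg, 40 (x) x 50 (y) x 55 mm high, standing upright. Origin: centre of its underside. Its flat mounting face is the -x face, 20 mm from the origin; vertical fins end at the +x face, 20 mm the other way; solid to the gripper. Starts upright on the bench, flat face to the robot within 0.6 rad. May be absent
- front_yellow (a point): Middle of the flat mounting face of the yellow heat sink, 27.5 mm above its underside, 20 mm along -x from its origin. Absent with it
- sink_red: Loose aluminium heat sink with a red base and silver fins, about 0.16 kg, 40 (x) x 50 (y) x 55 mm high, standing upright. Origin: centre of its underside. Its flat mounting face is the -x face, 20 mm from the origin; vertical fins end at the +x face, 20 mm the other way; solid to the gripper. Starts upright on the bench, flat face to the robot within 0.6 rad. May be absent
- front_red (a point): Middle of the flat mounting face of the red heat sink, 27.5 mm above its underside, 20 mm along -x from its origin. Absent with it
- square: Wide-foot steel engineer's square, about 0.35 kg: a foot 80 (x) x 44 (y) x 16 mm high and an upright blade 24 (x) x 14 (y) mm, up to z = 120 mm, at x = 16 to 40 mm. Origin: centre of the foot's underside. The blade's +x edge, flush with the foot's end, and the foot's underside are the two checking faces. Grip the blade's 14 mm (along y) near its top. Starts upright on its pad
- square_heel (a point): Heel of the square: middle of the bottom edge at its +x end, 40 mm from its origin; axes as the square's
- pad: Black rubber parking pad of the square, fixed, 140 (x) x 100 (y) x 3 mm; origin: centre of its underside. Yaw may vary
- flux_jar: Bystander: amber flux jar, 48 mm diameter, 50 mm high; origin centre of underside
- solder_spool: Bystander: solder spool standing on its flange, 54 mm diameter, 46 mm high; origin centre of underside

How it is judged:
On the way, in this order (a step that is already met when the one before it is completed fails the run):
1. every heat sink present stands released in the bay of its own colour, the carriage still at its right-hand end (x of sink_blue in the frame of bay_blue between -0.01 and 0.01 m and y of sink_blue in the frame of bay_blue between -0.012 and 0.012 m and z of sink_blue in the frame of bay_blue between -0.005 and 0.005 m and angle between each of sink_blue, sink_yellow, sink_red's own z axis and vertical below 0.08 rad and angle between the x axis of sink_blue and the x axis of bay_blue, either way round below 0.25 rad and x of front_blue in the frame of bay_blue below -0.008 m and x of sink_yellow in the frame of bay_yellow between -0.01 and 0.01 m and y of sink_yellow in the frame of bay_yellow between -0.012 and 0.012 m and z of sink_yellow in the frame of bay_yellow between -0.005 and 0.005 m and angle between the x axis of sink_yellow and the x axis of bay_yellow, either way round below 0.25 rad and x of front_yellow in the frame of bay_yellow below -0.008 m and x of sink_red in the frame of bay_red between -0.01 and 0.01 m and y of sink_red in the frame of bay_red between -0.012 and 0.012 m and z of sink_red in the frame of bay_red between -0.005 and 0.005 m and angle between the x axis of sink_red and the x axis of bay_red, either way round below 0.25 rad and x of front_red in the frame of bay_red below -0.008 m and contact force between the fingers and sink_blue below 0.3 N and contact force between the fingers and sink_yellow below 0.3 N and contact force between the fingers and sink_red below 0.3 N and value of joint carriage below 0.05 m), for 0.2 s.
2. the carriage is slid fully home against the left-hand stop (value of joint carriage above 0.115 m), for 0.2 s.
3. the square is held and lifted off its pad (contact force between the fingers and square above 1 N and height (world z) of square above 0.03 m), for 0.2 s.
4. at the left stop, the gripped square presses the blue heat sink's flat face with over 2 N, foot down on the plate (within 2 mm), upright (0.04 rad) and in line (0.06 rad), for 0.4 s (contact force between square and sink_blue above 2 N and distance between the grasp point and front_blue below 0.12 m and angle between the z axis of square and the z axis of sink_blue, either way round below 0.04 rad and angle between the x axis of square and the x axis of sink_blue, either way round below 0.06 rad and x of square_heel in the frame of sink_blue between -0.026 and -0.016 m and y of square_heel in the frame of sink_blue between -0.018 and 0.018 m and z of square_heel in the frame of sink_blue below 0.002 m and z of square in the frame of sink_blue below 0.0025 m and y of sink_blue in the frame of jig above 0.116 m and x of sink_blue in the frame of bay_blue between -0.01 and 0.01 m and y of sink_blue in the frame of bay_blue between -0.012 and 0.012 m and z of sink_blue in the frame of bay_blue between -0.005 and 0.005 m and angle between sink_blue's own z axis and vertical below 0.08 rad and angle between the x axis of sink_blue and the x axis of bay_blue, either way round below 0.25 rad and x of front_blue in the frame of bay_blue below -0.008 m), for 0.4 s.
5. at the left stop, the gripped square presses the yellow heat sink's flat face with over 2 N, foot down on the plate (within 2 mm), upright (0.04 rad) and in line (0.06 rad), for 0.4 s (contact force between square and sink_yellow above 2 N and distance between the grasp point and front_yellow below 0.12 m and angle between the z axis of square and the z axis of sink_yellow, either way round below 0.04 rad and angle between the x axis of square and the x axis of sink_yellow, either way round below 0.06 rad and x of square_heel in the frame of sink_yellow between -0.026 and -0.016 m and y of square_heel in the frame of sink_yellow between -0.018 and 0.018 m and z of square_heel in the frame of sink_yellow below 0.002 m and z of square in the frame of sink_yellow below 0.0025 m and y of sink_yellow in the frame of jig above 0.041 m and x of sink_yellow in the frame of bay_yellow between -0.01 and 0.01 m and y of sink_yellow in the frame of bay_yellow between -0.012 and 0.012 m and z of sink_yellow in the frame of bay_yellow between -0.005 and 0.005 m and angle between sink_yellow's own z axis and vertical below 0.08 rad and angle between the x axis of sink_yellow and the x axis of bay_yellow, either way round below 0.25 rad and x of front_yellow in the frame of bay_yellow below -0.008 m), for 0.4 s.
6. at the left stop, the gripped square presses the red heat sink's flat face with over 2 N, foot down on the plate (within 2 mm), upright (0.04 rad) and in line (0.06 rad), for 0.4 s (contact force between square and sink_red above 2 N and distance between the grasp point and front_red below 0.12 m and angle between the z axis of square and the z axis of sink_red, either way round below 0.04 rad and angle between the x axis of square and the x axis of sink_red, either way round below 0.06 rad and x of square_heel in the frame of sink_red between -0.026 and -0.016 m and y of square_heel in the frame of sink_red between -0.018 and 0.018 m and z of square_heel in the frame of sink_red below 0.002 m and z of square in the frame of sink_red below 0.0025 m and y of sink_red in the frame of jig above -0.034 m and x of sink_red in the frame of bay_red between -0.01 and 0.01 m and y of sink_red in the frame of bay_red between -0.012 and 0.012 m and z of sink_red in the frame of bay_red between -0.005 and 0.005 m and angle between sink_red's own z axis and vertical below 0.08 rad and angle between the x axis of sink_red and the x axis of bay_red, either way round below 0.25 rad and x of front_red in the frame of bay_red below -0.008 m), for 0.4 s.
At the end, for the whole second after the job is handed in: Each heat sink present upright, at rest in its own colour's bay (10 mm along x, 12 mm along y, flat face to the robot within 0.25 rad); carriage back within 8 mm of its right-hand end; square upright, released on its pad (origin within 45 mm along the pad's x, 35 mm along its y) (x of sink_blue in the frame of bay_blue between -0.01 and 0.01 m and y of sink_blue in the frame of bay_blue between -0.012 and 0.012 m and z of sink_blue in the frame of bay_blue between -0.005 and 0.005 m and angle between each of sink_blue, sink_yellow, sink_red's own z axis and vertical below 0.08 rad and angle between the x axis of sink_blue and the x axis of bay_blue, either way round below 0.25 rad and x of front_blue in the frame of bay_blue below -0.008 m and x of sink_yellow in the frame of bay_yellow between -0.01 and 0.01 m and y of sink_yellow in the frame of bay_yellow between -0.012 and 0.012 m and z of sink_yellow in the frame of bay_yellow between -0.005 and 0.005 m and angle between the x axis of sink_yellow and the x axis of bay_yellow, either way round below 0.25 rad and x of front_yellow in the frame of bay_yellow below -0.008 m and x of sink_red in the frame of bay_red between -0.01 and 0.01 m and y of sink_red in the frame of bay_red between -0.012 and 0.012 m and z of sink_red in the frame of bay_red between -0.005 and 0.005 m and angle between the x axis of sink_red and the x axis of bay_red, either way round below 0.25 rad and x of front_red in the frame of bay_red below -0.008 m and contact force between the fingers and sink_blue below 0.3 N and contact force between the fingers and sink_yellow below 0.3 N and contact force between the fingers and sink_red below 0.3 N and linear speed of each of sink_blue, sink_yellow, sink_red, square below 0.02 m/s and value of joint carriage below 0.008 m and angle between square's own z axis and vertical below 0.06 rad and x of square in the frame of pad between -0.045 and 0.045 m and y of square in the frame of pad between -0.035 and 0.035 m and z of square in the frame of pad below 0.008 m and contact force between the fingers and square below 0.3 N); the robot touches nothing.
It fails at once if the flux jar is moved over 30 mm or knocked over (distance of flux_jar from where it was at the start of the episode above 0.03 m or angle between flux_jar's own z axis and vertical above 0.5 rad).
It fails at once if the solder spool is moved over 30 mm or knocked over (distance of solder_spool from where it was at the start of the episode above 0.03 m or angle between solder_spool's own z axis and vertical above 0.5 rad).
Of sink_blue, sink_yellow, sink_red only 2 to 3 are there at a start; the rules pass over those that are not, and their reading is None.
At some moment in a run one of sink_blue, sink_yellow, sink_red, square may be knocked a few centimetres aside while the robot is not near it.
It also fails if it takes over 210 s, if anything falls off the work surface, if the arm or the gripper's body presses on something with over 40 N, if the wrist force passes 120 N, or if a joint passes its speed limit or range.

ROBOT

A 7-joint arm with a two-finger parallel gripper is mounted at the origin on the work surface. World frame = base frame: x ahead of the robot, y to its left, z up, the work surface at z = 0. Lengths are in m, angles in rad, forces in N, time in s.
With the tool pointing down it reaches from about 0.425 to 0.825 m from the base axis. Payload 3.6 kg.
Tool frame: the origin (TCP) lies on the mounting face of the last link; the fingertips stand 186 mm ahead of it and the grasp point (between the pads) lies 167 mm ahead of it; z points along the fingers, x is the direction in which the jaws open and shut, and the axes are right-handed (so a half turn about z gives the same grasp; the last joint's range is limited). The gripper opens to 93 mm and grips with 3 to 60 N. Pads are 15 mm wide; open, the fingers measure 128 mm over their backs; the gripper's body (75 mm by 188 mm) begins 65 mm behind the grasp point.
Start: joints at [-1.29, 0.615, -0.013, 1.423, 0.008, 1.103, -0.04], TCP at [0.196, 0.62, 0.405] pointing down, gripper open.
Joint ranges: [-3.12, 3.12], [-0.3, 2.06], [-1.34, 1.32], [0.26, 2.42], [-1.36, 4.5], [0.01, 1.98], [-2.84, 2.84]. Speed limits (rad/s): [2.79, 2.79, 3.14, 3.14, 3.14, 3.14, 3.14].

INTERFACE

Orientations are given as a rotation vector (axis times angle).
In Python, from station import env, imaging, finder gives the robot as it stands. The module is installed in compiled form; this text tells all that it offers.
- The arm moves only by the tool play_rows, never from a script. Its argument "deltas" is one flat list of numbers, 7 for each row, row after row: the opening, from -1 (shut) to 1 (fully open), then the shift along the tool's x, y, z in m, then the turn, a rotation vector about the tool's x, y, z in rad. A call has 1 to 20 rows; each row shifts and turns the commanded pose from where the row before left it, along the tool's axes as they then stand; what a row does not reach is not made up. A row lasts 1/10 s, in which the tool goes at most 50 mm and 8.59 degrees, less where a joint would pass 70% of its speed; a pose out of reach is approached as far as the arm can. A call is refused whole if a number of a shift passes 0.05 or a number of a turn 0.15, either way. A call with a gripper value outside its range is refused whole. The fingers move at their own pace and stop on an object; the grip force is fixed at half the most. Time passes only in rows, so rows that do not move let the fingers close. It gives the time, the measured TCP pose, the force and the opening at its end, in the units of the state.
- env.get_state(): the state, without advancing time (a new reading comes with each control period).
- imaging.read_camera(name): name is "side" or "top" or "wrist"; returns a dict with "image" (420x560x3 uint8, red, green, blue), "z_map" (420x560 float32, m along the optical axis (not along the pixel's ray), 0 where there is no reading), "fx", "fy", "cx", "cy" (pixels), "dist_coeffs" ([k1, k2, p1, p2, k3] as OpenCV has them; the pictures are not rectified), "camera_from_world" (4x4, takes a point from world to camera coordinates); the wrist camera has in their place "tool_from_camera" (4x4, takes a point from camera to tool coordinates, whose origin is the TCP and whose axes are the tool frame's). Camera axes: x right, y down, z forward; pixel columns grow to the right and rows downward; lengths in m; the calibration is good to about 2 mm. A picture is of the moment at which its call begins: read the wrist's pose just before it.
- env.sign_off(): hands the job in, once; it reports no verdict.
Trained networks look in a picture, given as the dict that the camera call returned (one of the last four; its "shot" number tells which), for a name from the list of things; names that differ only in an ending like _2 or _b are one class to them, and where a whole thing is asked for, a point or a joint stands for the part that bears it (a point fixed in the world has none). Each returns a list of dicts, best first, with "p" (0 to 1); they miss things now and then, are a little off and sometimes report something else, mostly with a low value. They report only what shows in the picture. A call takes as long as a camera call.
- finder.find_in(picture, name): "location" ([x, y, z] in m, in world coordinates, good to about 4 mm: the middle of the surface that is visible of it).
- finder.silhouettes(picture, name): "pixels" (420x560 bool, what is visible of it).
- finder.spot_point(picture, name): "location" ([x, y, z] in m, in world coordinates, good to about 4 mm: a listed point, or the origin of a listed thing).
The state is a dict: "clock": time; "q": joint angles; "joint_velocities": joint speeds; "joint_torque": joint torques, N m; "position": TCP position; "eef_rot": TCP orientation; "ft_force": force on the tool from outside, world axes, zero at the start; "ft_torque": the same for the moment, N m; "opening": finger opening in m.
Only numpy, scipy, OpenCV 4.12 (cv2) and the standard library are available. Lean on these libraries where they do the work, as an engineer would, in place of code of your own. Each camera call takes 0.05 s, during which the arm holds its last target. There are 200 camera calls.

## Working session

There is one attempt and no reset: what is moved stays moved. The work goes in short steps, Python scripts to look and compute and a tool call to move; the robot and the scene stay as the last step left them, time stands still between calls to the robot, and variables do not carry over. Pictures are saved under pics/ and viewed, about 12 in all and at most 16, crops included, and the job is handed in when it is done.

Besides the shell and the picture viewer there is one more tool, called in YAML: its name, and indented under it one key for each argument. play_rows: Moves the arm, as the interface text tells. Its arguments: {"type":"object","properties":{"deltas":{"type":"array"}},"required":["deltas"]}

```bash
mkdir -p pics
cat > h.py <<'E'
from station import env, imaging, finder
import numpy as np, cv2
from scipy.spatial.transform import Rotation as R
def save(p,n): cv2.imwrite(f'pics/{n}.png',p['image'][:,:,::-1])
def wfc(p,st=None):
    if 'camera_from_world' in p: return np.linalg.inv(p['camera_from_world'])
    T=np.eye(4);T[:3,:3]=R.from_rotvec(st['eef_rot']).as_matrix();T[:3,3]=st['position']
    return T@p['tool_from_camera']
def cloud(p,mask,st=None):
    v,u=np.nonzero(mask&(p['z_map']>0)); z=p['z_map'][v,u]
    K=np.array([[p['fx'],0,p['cx']],[0,p['fy'],p['cy']],[0,0,1]])
    n=cv2.undistortPoints(np.c_[u,v].astype(float)[:,None],K,np.array(p['dist_coeffs']))[:,0]
    P=np.c_[n*z[:,None],z,np.ones(len(z))]
    return (wfc(p,st)@P.T).T[:,:3]
E
cat > a.py <<'E'
from h import *
st=env.get_state(); print({k:np.round(v,3) for k,v in st.items()})
for c in ['top','side']:
    p=imaging.read_camera(c); save(p,c+'0')
    T=wfc(p); print(c,np.round(T,2).tolist())
    for n in ['jig','handle','bay_blue','bay_yellow','bay_red','sink_blue','sink_yellow','sink_red','square','square_heel','pad','flux_jar','solder_spool']:
        f=finder.spot_point(p,n)[:2]
        print(n,[(np.round(x['location'],3).tolist(),round(float(x['p']),2)) for x in f])
E
python3 a.py
```

```text
{'clock': np.float64(0.0), 'q': array([-1.291,  0.616, -0.013,  1.425,  0.008,  1.103, -0.04 ]), 'joint_velocities': array([ 0.001, -0.002,  0.001,  0.001,  0.   ,  0.   ,  0.   ]), 'joint_torque': array([-0.0000e+00, -4.5894e+01,  2.0900e-01, -1.6574e+01, -6.1000e-02,
        2.1000e-02,  0.0000e+00]), 'position': array([0.196, 0.619, 0.404]), 'eef_rot': array([ 2.533,  1.855, -0.003]), 'ft_force': array([ 0.424,  0.81 , -0.462]), 'ft_torque': array([ 0.006, -0.023,  0.028]), 'opening': np.float64(0.093)}
top [[-0.03, -1.0, 0.07, 0.46], [-1.0, 0.03, 0.02, -0.03], [-0.02, -0.07, -1.0, 1.22], [0.0, 0.0, 0.0, 1.0]]
jig [([0.622, 0.006, 0.002], 0.87)]
handle [([0.573, -0.158, 0.055], 0.73)]
bay_blue []
bay_yellow [([0.666, -0.027, 0.028], 0.75)]
bay_red [([0.661, -0.107, 0.034], 0.74)]
sink_blue [([0.452, 0.128, 0.003], 0.69)]
sink_yellow [([0.46, 0.295, 0.004], 0.73)]
sink_red [([0.455, -0.012, -0.002], 0.8), ([0.448, 0.283, 0.027], 0.55)]
square [([0.439, -0.262, 0.002], 0.93)]
square_heel [([0.478, -0.266, 0.002], 0.92)]
pad [([0.45, -0.262, -0.001], 0.83)]
flux_jar [([0.583, 0.394, 0.001], 0.59)]
solder_spool [([0.588, -0.368, -0.001], 0.62), ([0.438, -0.261, -0.002], 0.18)]
side [[0.79, -0.44, 0.42, 0.05], [-0.61, -0.56, 0.56, -0.69], [-0.01, -0.7, -0.71, 0.96], [0.0, 0.0, 0.0, 1.0]]
jig [([0.621, 0.007, -0.002], 0.75), ([0.439, -0.258, 0.005], 0.74)]
handle []
bay_blue [([0.457, -0.019, -0.002], 0.63), ([0.67, 0.041, 0.029], 0.56)]
bay_yellow [([0.663, -0.033, 0.032], 0.67)]
bay_red [([0.439, -0.02, 0.023], 0.39)]
sink_blue [([0.452, 0.127, -0.001], 0.93)]
sink_yellow [([0.462, 0.295, -0.0], 0.65)]
sink_red [([0.459, -0.016, -0.0], 0.65)]
square [([0.662, -0.032, 0.03], 0.57), ([0.436, -0.26, 0.006], 0.55)]
square_heel [([0.482, -0.267, 0.004], 0.84)]
pad [([0.447, -0.259, -0.0], 0.68)]
flux_jar [([0.576, 0.388, -0.001], 0.64)]
solder_spool [([0.589, -0.37, 0.001], 0.66)]
```

View pics/top0.png

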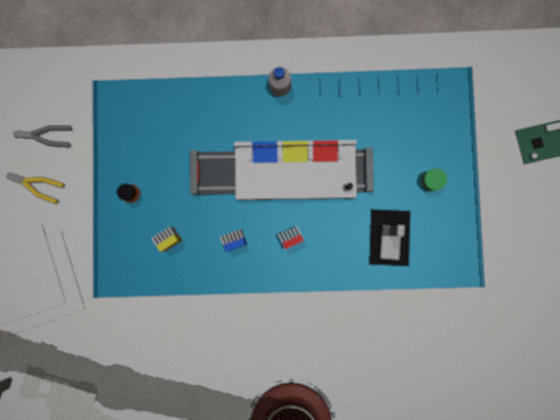

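View pics/side0.png

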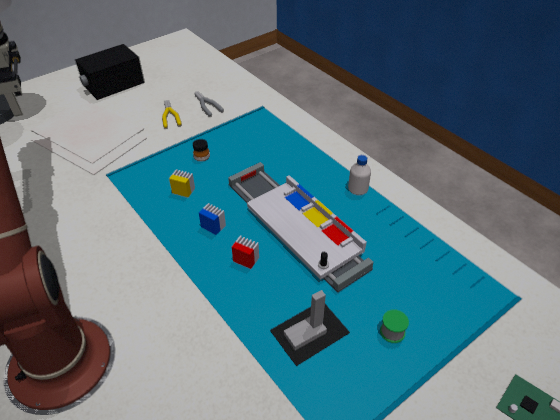

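Top view: all three heat sinks are present: yellow at (166,239), blue (233,240) and red (290,237). The square is on its pad at (391,237), the handle at (349,187) and the carriage is near the right end stop. The side view agrees. Next I'll measure yaws.

```bash
cat > b.py <<'E'
from h import *
cl={}
for c in ['top','side']:
    p=imaging.read_camera(c)
    for n in ['sink_blue','sink_yellow','sink_red','square','handle','pad','flux_jar','solder_spool','jig']:
        f=finder.silhouettes(p,n)
        if f:
            P=cloud(p,f[0]['pixels']); cl[c,n]=P
            z0={'pad':-.01,'square':.02,'jig':.024,'handle':.024}.get(n,0.01)
            Q=P[P[:,2]>z0]
            if len(Q)<5: print(c,n,'few');continue
            r=cv2.minAreaRect((Q[:,:2]*1000).astype(np.float32))
            print(c,n,round(float(f[0]['p']),2),len(Q),'rect',np.round(r[0],1),np.round(r[1],1),round(r[2],1),'z99',np.round(np.percentile(Q[:,2],[50,98]),3))
# carriage plate in top: depth-based
p=imaging.read_camera('top'); P=cloud(p,np.ones((420,560),bool))
Q=P[(abs(P[:,2]-.03)<.007)&(P[:,0]>.53)&(P[:,0]<.72)&(abs(P[:,1]+.03)<.2)]
r=cv2.minAreaRect((Q[:,:2]*1000).astype(np.float32));print('plate',len(Q),r,np.median(Q[:,2]))
Q=P[(abs(P[:,2]-.05)<.006)&(P[:,0]>.62)&(P[:,0]<.76)&(abs(P[:,1]+.03)<.2)]
print('fence',np.round(np.polyfit(Q[:,1],Q[:,0],1),3),len(Q),Q[:,1].min(),Q[:,1].max())
img=p['image'].astype(int)
D=P_=None
v,u=np.nonzero(p['z_map']>0)
c=img[v,u]; reg=(P[:,0]>.58)&(P[:,0]<.74)&(abs(P[:,1])<.2)&(P[:,2]<.04)
for n,m in dict(blue=(c[:,2]>120)&(c[:,0]<60)&(c[:,1]<100),yellow=(c[:,0]>150)&(c[:,1]>130)&(c[:,2]<80),red=(c[:,0]>140)&(c[:,1]<60)).items():
    Q=P[reg&m]; r=cv2.minAreaRect((Q[:,:2]*1000).astype(np.float32)); print(n,len(Q),np.round(r[0],1),np.round(r[1],1),r[2],Q.mean(0).round(4))
E
python3 b.py
```

```text
top sink_blue 0.67 351 rect [453.2 128.5] [39.9 50.2] 18.4 z99 [0.054 0.059]
top sink_yellow 0.79 410 rect [460.9 292.9] [39.  50.6] 31.3 z99 [0.053 0.06 ]
top sink_red 0.65 152 rect [448.3 -17.7] [20.5 48.6] 24.6 z99 [0.055 0.06 ]
top square 0.81 322 rect [ 437.3 -258.7] [44.  79.3] 83.7 z99 [0.024 0.126]
top handle 0.74 6736 rect [623.2 -28.8] [299.7 140.8] 89.0 z99 [0.03  0.052]
top pad 0.6 1586 rect [ 448.3 -261.8] [102.4 141. ] 85.8 z99 [0.003 0.009]
top flux_jar 0.65 324 rect [576.7 388. ] [39.9 44. ] 13.0 z99 [0.048 0.054]
top solder_spool 0.96 429 rect [ 588.1 -371.4] [51.4 52.7] 43.0 z99 [0.045 0.049]
top jig 0.8 7521 rect [623.8   5.8] [456.7 140.8] 89.0 z99 [0.03  0.052]
side sink_blue 0.7 493 rect [454.4 126. ] [44.2 53.8] 17.5 z99 [0.047 0.057]
side sink_yellow 0.62 427 rect [463.9 289.7] [45.8 51.7] 31.6 z99 [0.044 0.057]
side sink_red 0.82 541 rect [457.4 -16.6] [43.4 52.1] 23.9 z99 [0.045 0.057]
side square 0.95 535 rect [ 438.7 -262.6] [44.2 81.5] 83.5 z99 [0.063 0.124]
side handle 0.88 5518 rect [624.3 -30.9] [303.7 144.3] 89.2 z99 [0.03  0.052]
side pad 0.82 1708 rect [ 451.4 -262.6] [104.6 143.8] 84.4 z99 [0.003 0.006]
side flux_jar 0.54 271 rect [580.1 385.2] [47.3 47.3] 54.3 z99 [0.039 0.051]
side solder_spool 0.97 639 rect [ 589.9 -371.9] [53.4 51.3] 43.0 z99 [0.045 0.049]
side jig 0.8 6066 rect [625.1   4.6] [460.9 144.5] 89.1 z99 [0.03  0.051]
plate 6444 ((618.0027465820312, -50.648223876953125), (343.7820739746094, 131.32785034179688), 88.98248291015625) 0.03000922179224641
fence [0.017 0.688] 545 -0.17904622963134095 0.11886472693140218
blue 328 [664.7  46.4] [55.4 36.4] 88.15145874023438 [0.6649 0.0455 0.0304]
yellow 313 [663.1 -30.7] [35.4 57.4] 2.3742237091064453 [ 0.663  -0.0311  0.0302]
red 298 [ 660.9 -105.7] [55.1 34. ] 88.06037139892578 [ 0.6618 -0.1048  0.0301]
```

```bash
cat > g.py <<'E'
# usage: g.py x y z psi_deg [x y z psi ...] : per-row screw motion from the present pose through grasp-point goals
import sys; from h import *
from scipy.linalg import logm, expm
def T(Rm,p): M=np.eye(4);M[:3,:3]=Rm;M[:3,3]=p;return M
G=T(np.eye(3),[0,0,.167])
def goal(x,y,z,psi):
    c,s=np.cos(np.radians(psi)),np.sin(np.radians(psi))
    return T(np.c_[[c,s,0],[s,-c,0],[0,0,-1]],[x,y,z+.167])
if __name__=='__main__':
    st=env.get_state(); cur=T(R.from_rotvec(st['eef_rot']).as_matrix(),st['position'])
    g=(cur@G)[:3,3]; print('t',round(float(st['clock']),1),'grasp',g.round(4),'psi',round(float(np.degrees(np.arctan2(cur[1,0],cur[0,0]))),2),'tilt',cur[:2,2].round(4),'F',np.round(st['ft_force'],1),'open',round(float(st['opening']),4),'q7',round(float(st['q'][6]),2))
    a=list(map(float,sys.argv[1:]))
    for i in range(0,len(a),4):
        t=goal(*a[i:i+4]); rel=np.linalg.inv(cur)@t
        L=logm(rel).real
        for N in range(1,80):
            M=expm(L/N); d=M[:3,3]; w=R.from_matrix(M[:3,:3]).as_rotvec()
            if np.linalg.norm(d)<.045 and np.linalg.norm(w)<.14: break
        print('to',a[i:i+4],'rows',N,'d',d.round(4).tolist(),'w',w.round(3).tolist(),' total',rel[:3,3].round(4).tolist())
        cur=t
E
python3 g.py .4615 .292 .15 31.3 .4615 .292 .046 31.3
```

```text
t 2.5 grasp [0.1963 0.6196 0.2377] psi 72.42 tilt [-0. -0.] F [0.  0.5 0.5] open 0.093 q7 -0.04
to [0.4615, 0.292, 0.15, 31.3] rows 10 d [-0.0111, 0.0416, 0.0088] w [0.0, 0.0, 0.072]  total [-0.2322, 0.3518, 0.0877]
to [0.4615, 0.292, 0.046, 31.3] rows 3 d [0.0, 0.0, 0.0347] w [0.0, 0.0, -0.0]  total [0.0, 0.0, 0.104]
```

play_rows:
  deltas: [1,-0.0111,0.0416,0.0088,0,0,0.072,1,-0.0111,0.0416,0.0088,0,0,0.072,1,-0.0111,0.0416,0.0088,0,0,0.072,1,-0.0111,0.0416,0.0088,0,0,0.072,1,-0.0111,0.0416,0.0088,0,0,0.072,1,-0.0111,0.0416,0.0088,0,0,0.072,1,-0.0111,0.0416,0.0088,0,0,0.072,1,-0.0111,0.0416,0.0088,0,0,0.072,1,-0.0111,0.0416,0.0088,0,0,0.072,1,-0.0111,0.0416,0.0088,0,0,0.072,1,0,0,0,0,0,0,1,0,0,0,0,0,0]

```text
clock: 3.65
position: [0.4616, 0.2909, 0.3168]
eef_rot: [-3.027, -0.841, 0.0]
ft_force: [0.2, 0.8, 0.6]
opening: 0.0928
```

```bash
python3 g.py .4615 .292 .046 31.3
python3 - <<'E'
from h import *
st=env.get_state();p=imaging.read_camera('wrist');save(p,'w1')
P=cloud(p,np.ones((420,560),bool),st)
Q=P[(P[:,2]>.035)&(P[:,2]<.07)&(np.hypot(P[:,0]-.4615,P[:,1]-.292)<.06)]
print(len(Q),cv2.minAreaRect((Q[:,:2]*1000).astype(np.float32)),np.percentile(Q[:,2],[50,98]))
f=finder.silhouettes(p,'sink_yellow')
if f:
    Q=cloud(p,f[0]['pixels'],st);Q=Q[Q[:,2]>.01];print(f[0]['p'],cv2.minAreaRect((Q[:,:2]*1000).astype(np.float32)))
E
```

```text
t 3.6 grasp [0.4616 0.2909 0.1498] psi 31.04 tilt [-0.      0.0001] F [0.2 0.8 0.6] open 0.0928 q7 0.07
to [0.4615, 0.292, 0.046, 31.3] rows 3 d [0.0002, -0.0003, 0.0346] w [-0.0, -0.0, -0.002]  total [0.0005, -0.0009, 0.1038]
3383 ((461.632080078125, 294.3397216796875), (40.15191650390625, 51.00564193725586), 31.27251625061035) [0.05449132 0.05609702]
0.62 ((461.63372802734375, 294.34454345703125), (40.06460189819336, 51.055419921875), 31.462078094482422)
```

View pics/w1.png

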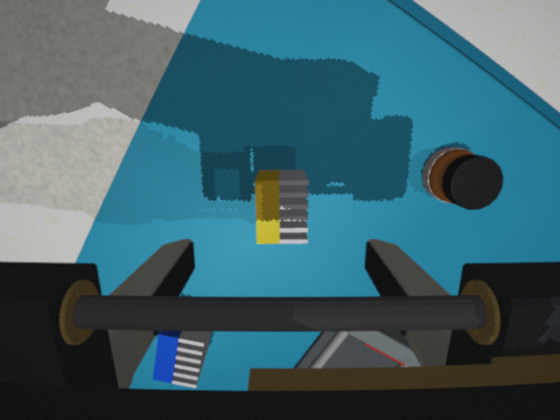

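The wrist view shows the yellow sink upright and square to the jaws at (282,207), with its yellow face on the near side. I'll grasp it there, 2.6 mm further in +y.

play_rows:
  deltas: [1,0.0013,-0.0022,0.0346,0,0,-0.004,1,0,0,0.0346,0,0,0,1,0,0,0.0346,0,0,0,1,0,0,0,0,0,0,-1,0,0,0,0,0,0,-1,0,0,0,0,0,0,-1,0,0,0,0,0,0,-1,0,0,0,0,0,0,-1,0,0,0,0,0,0,-1,0,0,0,0,0,0,-1,0,0,0,0,0,0,-1,0,0,-0.03,0,0,0,-1,0,0,-0.04,0,0,0,-1,0,0,-0.04,0,0,0]

```text
clock: 5.15
position: [0.4606, 0.294, 0.3233]
eef_rot: [3.023, 0.85, -0.004]
ft_force: [1.7, 0.4, -1.9]
opening: 0.04
```

```bash
python3 g.py .6602 -.0303 .156 -1 .6602 -.0303 .0765 -1
```

```text
t 5.2 grasp [0.4602 0.2938 0.1563] psi 31.39 tilt [-0.0023 -0.0017] F [ 1.7  0.4 -1.9] open 0.04 q7 0.07
to [0.6602, -0.0303, 0.156, -1.0] rows 9 d [0.0108, 0.0415, 0.0] w [0.0, 0.0, 0.063]  total [0.0014, 0.3808, 0.0004]
to [0.6602, -0.0303, 0.0765, -1.0] rows 2 d [0.0, -0.0, 0.0398] w [0.0, 0.0, -0.0]  total [0.0, -0.0, 0.0795]
```

play_rows:
  deltas: [-1,0.0108,0.0415,0,0,0,0.063,-1,0.0108,0.0415,0,0,0,0.063,-1,0.0108,0.0415,0,0,0,0.063,-1,0.0108,0.0415,0,0,0,0.063,-1,0.0108,0.0415,0,0,0,0.063,-1,0.0108,0.0415,0,0,0,0.063,-1,0.0108,0.0415,0,0,0,0.063,-1,0.0108,0.0415,0,0,0,0.063,-1,0.0108,0.0415,0,0,0,0.063,-1,0,0,0,0,0,0,-1,0,0,0,0,0,0,-1,0,0,0,0,0,0]

```text
clock: 6.35
position: [0.66, -0.0286, 0.3222]
eef_rot: [-3.14, 0.027, 0.003]
ft_force: [0.9, 0.3, -2.3]
opening: 0.0398
```

```bash
python3 g.py .6602 -.0303 .0765 -1
cat > c.py <<'E'
from h import *
import sys
p=imaging.read_camera(sys.argv[1]); P=cloud(p,np.ones((420,560),bool))
v,u=np.nonzero(p['z_map']>0); c=p['image'].astype(int)[v,u]
for n,m in dict(blue=(c[:,2]>110)&(c[:,0]<70)&(c[:,1]<100),yellow=(c[:,0]>130)&(c[:,1]>110)&(c[:,2]<80),red=(c[:,0]>120)&(c[:,1]<70)&(c[:,2]<80)).items():
    for z0,z1 in ((.026,.034),(.075,.3)):
        Q=P[m&(P[:,2]>z0)&(P[:,2]<z1)&(P[:,0]>.5)&(P[:,0]<.75)&(abs(P[:,1])<.2)]
        if len(Q)>15: print(sys.argv[1],n,z0,len(Q),'min',Q.min(0).round(4),'max',Q.max(0).round(4),'mean',Q.mean(0).round(4))
E
python3 c.py side
```

```text
t 6.3 grasp [ 0.6597 -0.0283  0.1552] psi -0.98 tilt [-0.0018  0.0019] F [ 0.9  0.3 -2.3] open 0.0398 q7 0.2
to [0.6602, -0.0303, 0.0765, -1.0] rows 2 d [0.0002, 0.0009, 0.0393] w [-0.001, 0.001, 0.0]  total [0.0004, 0.0018, 0.0787]
side blue 0.026 191 min [0.646  0.0117 0.0263] max [0.6811 0.0739 0.0337] mean [0.663  0.0443 0.0295]
side yellow 0.026 157 min [ 0.6454 -0.0639  0.026 ] max [ 0.6864 -0.0009  0.0335] mean [ 0.6643 -0.0328  0.0296]
side yellow 0.075 30 min [ 0.6123 -0.0571  0.1576] max [ 0.6593 -0.0268  0.2384] mean [ 0.6483 -0.0499  0.164 ]
side red 0.026 273 min [ 0.6432 -0.1364  0.026 ] max [ 0.6854 -0.0763  0.034 ] mean [ 0.6635 -0.1066  0.0298]
```

play_rows:
  deltas: [-1,0.0004,0.0025,0.03,-0.001,0.002,0,-1,0,0,0.03,0,0,0,-1,0,0,0.014,0,0,0,-1,0,0,0.004,0,0,0,-1,0,0,0,0,0,0,-1,0,0,0,0,0,0]

```text
clock: 7.0
position: [0.6614, -0.0326, 0.2462]
eef_rot: [3.14, -0.029, 0.008]
ft_force: [-0.5, 0.0, -1.5]
opening: 0.0399
```

```bash
python3 g.py
```

```text
t 7.0 grasp [ 0.6622 -0.0329  0.0792] psi -1.05 tilt [ 0.005  -0.0015] F [-0.5  0.  -1.5] open 0.0399 q7 0.23
```

play_rows:
  deltas: [-1,-0.0015,-0.001,0.002,0,0.005,0,-1,0,0,0,0,0,0,-1,0,0,0,0,0,0]

```text
clock: 7.3
position: [0.6599, -0.032, 0.2441]
eef_rot: [3.14, -0.03, 0.016]
ft_force: [0.9, -0.8, 2.3]
opening: 0.0397
```

```bash
python3 g.py
```

```text
t 7.3 grasp [ 0.6615 -0.0322  0.0771] psi -1.09 tilt [ 0.01   -0.0016] F [ 0.9 -0.8  2.3] open 0.0397 q7 0.23
```

play_rows:
  deltas: [1,0,0,0,0,0,0,1,0,0,0,0,0,0,1,0,0,0,0,0,0,1,0,0,0,0,0,0,1,0,0,-0.03,0,-0.01,0,1,0,0,-0.04,0,0,0,1,0,0,-0.01,0,0,0]

```text
clock: 8.0
position: [0.6604, -0.0322, 0.3275]
eef_rot: [3.14, -0.03, 0.008]
ft_force: [0.5, -0.8, 0.6]
opening: 0.0902
```

```bash
python3 g.py .457 -.0165 .155 24
cat > s.py <<'E'
from h import *
import sys
# sinks: rect of points of its silhouette, higher than z0, near its expected spot
st=env.get_state()
for c in sys.argv[1].split(','):
    p=imaging.read_camera(c)
    for n in sys.argv[2].split(','):
        f=finder.silhouettes(p,n)
        for d in f[:1]:
            Q=cloud(p,d['pixels'],st); Q=Q[Q[:,2]>float(sys.argv[3])]
            if len(Q)<10: continue
            r=cv2.minAreaRect((Q[:,:2]*1000).astype(np.float32)); print(c,n,round(float(d['p']),2),len(Q),np.round(r[0],1),np.round(r[1],1),round(r[2],1),np.percentile(Q[:,2],[2,50,98]).round(3))
E
python3 s.py wrist sink_yellow,sink_red 0.04
```

```text
t 8.0 grasp [ 0.6613 -0.0325  0.1605] psi -1.1 tilt [ 0.0052 -0.0018] F [ 0.5 -0.8  0.6] open 0.0902 q7 0.2
to [0.457, -0.0165, 0.155, 24.0] rows 5 d [-0.04, -0.0095, 0.001] w [0.001, -0.001, -0.088]  total [-0.2037, -0.0118, 0.0044]
wrist sink_yellow 0.94 4359 [663.3 -34.6] [55.  43.4] 88.8 [0.046 0.084 0.086]
wrist sink_red 0.9 2828 [457.4 -13.4] [42.2 50.4] 24.7 [0.041 0.055 0.056]
```

play_rows:
  deltas: [1,-0.04,-0.0095,0.001,0.001,-0.001,-0.088,1,-0.04,-0.0095,0.001,0.001,-0.001,-0.088,1,-0.04,-0.0095,0.001,0.001,-0.001,-0.088,1,-0.04,-0.0095,0.001,0.001,-0.001,-0.088,1,-0.04,-0.0095,0.001,0.001,-0.001,-0.088,1,0,0,0,0,0,0,1,0,0,0,0,0,0]

```text
clock: 8.85
position: [0.4548, -0.0161, 0.318]
eef_rot: [-3.067, -0.654, 0.017]
ft_force: [1.0, -0.2, -0.5]
opening: 0.0928
```

```bash
python3 s.py wrist sink_red 0.04; python3 s.py top sink_yellow,sink_red 0.052;  python3 g.py .457 -.0152 .046 24.4
```

```text
wrist sink_red 0.93 3060 [456.8 -13.2] [39.7 50.9] 25.0 [0.042 0.055 0.056]
top sink_yellow 0.9 232 [657.8 -32.9] [48.5 33.9] 88.7 [0.062 0.084 0.089]
t 9.1 grasp [ 0.4554 -0.0156  0.1517] psi 24.14 tilt [-0.0085  0.0026] F [0.1 0.5 0.6] open 0.093 q7 0.56
to [0.457, -0.0152, 0.046, 24.4] rows 3 d [0.0003, -0.0001, 0.0352] w [-0.002, 0.002, -0.002]  total [0.0012, -0.0, 0.1057]
```

play_rows:
  deltas: [1,0.0013,-0.001,0.0352,-0.005,0.007,-0.007,1,0,0,0.0352,0,0,0,1,0,0,0.0352,0,0,0,1,0,0,0,0,0,0,-1,0,0,0,0,0,0,-1,0,0,0,0,0,0,-1,0,0,0,0,0,0,-1,0,0,0,0,0,0,-1,0,0,0,0,0,0,-1,0,0,0,0,0,0,-1,0,0,0,0,0,0,-1,0,0,-0.03,0,0,0,-1,0,0,-0.04,0,0,0,-1,0,0,-0.04,0,0,0]

```text
clock: 10.5
position: [0.4558, -0.0146, 0.3241]
eef_rot: [-3.068, -0.667, 0.004]
ft_force: [1.2, -0.1, -1.5]
opening: 0.0399
```

```bash
python3 g.py .659 -.1055 .156 -1 .659 -.1055 .077 -1
```

```text
t 10.5 grasp [ 0.4553 -0.0145  0.1571] psi 24.52 tilt [-0.0031  0.0011] F [ 1.2 -0.1 -1.5] open 0.0399 q7 0.56
to [0.659, -0.1055, 0.156, -1.0] rows 5 d [0.0352, 0.0279, 0.0001] w [-0.0, 0.001, 0.089]  total [0.1472, 0.167, 0.0003]
to [0.659, -0.1055, 0.077, -1.0] rows 2 d [-0.0, 0.0, 0.0395] w [0.0, 0.0, -0.0]  total [-0.0, 0.0, 0.079]
```

play_rows:
  deltas: [-1,0.0352,0.0279,0,0,0.001,0.089,-1,0.0352,0.0279,0,0,0.001,0.089,-1,0.0352,0.0279,0,0,0.001,0.089,-1,0.0352,0.0279,0,0,0,0.089,-1,0.0352,0.0279,0,0,0,0.089,-1,0,0,0,0,0,0,-1,0,0,0,0,0,0]

```text
clock: 11.2
position: [0.6594, -0.1062, 0.3219]
eef_rot: [-3.139, 0.028, 0.001]
ft_force: [0.4, -0.3, -1.7]
opening: 0.0394
```

```bash
python3 g.py  .659 -.1055 .077 -1
```

```text
t 11.2 grasp [ 0.6593 -0.1058  0.1549] psi -1.02 tilt [-0.0007  0.0021] F [ 0.4 -0.3 -1.7] open 0.0394 q7 0.32
to [0.659, -0.1055, 0.077, -1.0] rows 2 d [-0.0002, -0.0003, 0.0389] w [-0.001, 0.0, -0.0]  total [-0.0004, -0.0005, 0.0779]
```

play_rows:
  deltas: [-1,0,-0.0003,0.03,-0.001,0,0,-1,0,0,0.03,0,0,0,-1,0,0,0.014,0,0,0,-1,0,0,0.004,0,0,0,-1,0,0,0,0,0,0,-1,0,0,0.0015,0,0,0,-1,0,0,0,0,0,0]

```text
clock: 11.9
position: [0.6602, -0.105, 0.245]
eef_rot: [-3.141, 0.026, -0.007]
ft_force: [-0.2, 0.7, -0.0]
opening: 0.0399
```

```bash
python3 g.py  .659 -.1055 .077 -1
```

```text
t 11.9 grasp [ 0.661  -0.1049  0.078 ] psi -0.96 tilt [0.0047 0.0009] F [-0.2  0.7 -0. ] open 0.0399 q7 0.35
to [0.659, -0.1055, 0.077, -1.0] rows 1 d [-0.0012, 0.0005, 0.001] w [-0.001, -0.005, 0.001]  total [-0.0012, 0.0005, 0.001]
```

play_rows:
  deltas: [1,0,0,0,0,0,0,1,0,0,0,0,0,0,1,0,0,0,0,0,0,1,0,0,0,0,0,0,1,0,0,-0.03,0,0,0,1,0,0,-0.04,0,-0.005,0,1,0,0,-0.01,0,0,0,1,0,0,0,0,0,0]

```text
clock: 12.7
position: [0.6602, -0.1056, 0.3262]
eef_rot: [-3.141, 0.027, -0.003]
ft_force: [0.1, 1.0, -0.4]
opening: 0.0923
```

```bash
python3 g.py .454 .129 .155 18.2;python3 s.py top sink_blue,sink_red 0.02
```

```text
t 12.7 grasp [ 0.6606 -0.1055  0.1592] psi -0.98 tilt [0.0022 0.0003] F [ 0.1  1.  -0.4] open 0.0923 q7 0.32
to [0.454, 0.129, 0.155, 18.2] rows 7 d [-0.0251, -0.0371, 0.0006] w [0.0, -0.0, -0.048]  total [-0.2102, -0.231, 0.0038]
top sink_blue 0.82 294 [453.5 127.1] [39.  48.2] 16.4 [0.023 0.054 0.06 ]
top sink_red 0.63 3352 [622.3 -29.1] [299.8 140.4] 88.5 [0.025 0.031 0.055]
```

play_rows:
  deltas: [1,-0.0251,-0.0371,0.0006,0,0,-0.048,1,-0.0251,-0.0371,0.0006,0,0,-0.048,1,-0.0251,-0.0371,0.0006,0,0,-0.048,1,-0.0251,-0.0371,0.0006,0,0,-0.048,1,-0.0251,-0.0371,0.0006,0,0,-0.048,1,-0.0251,-0.0371,0.0006,0,0,-0.048,1,-0.0251,-0.0371,0.0006,0,0,-0.048,1,0,0,0,0,0,0,1,0,0,0,0,0,0]

```text
clock: 13.75
position: [0.4526, 0.1298, 0.3196]
eef_rot: [-3.1, -0.502, 0.007]
ft_force: [0.8, -0.8, 0.4]
opening: 0.0928
```

```bash
python3 s.py wrist sink_blue 0.04;  python3 g.py .454 .1287 .046 18.2
```

```text
wrist sink_blue 0.73 3066 [453.5 129. ] [40.1 50.7] 18.5 [0.041 0.055 0.056]
t 13.8 grasp [0.4537 0.1282 0.1531] psi 18.18 tilt [-0.0027  0.0001] F [ 0.3 -0.3 -0.3] open 0.0932 q7 0.19
to [0.454, 0.1287, 0.046, 18.2] rows 3 d [0.0001, -0.0001, 0.0357] w [-0.0, 0.001, -0.0]  total [0.0003, -0.0004, 0.1071]
```

play_rows:
  deltas: [1,0.0003,-0.0004,0.0357,-0.001,0.002,-0.005,1,0,0,0.0357,0,0,0,1,0,0,0.0357,0,0,0,1,0,0,0,0,0,0,-1,0,0,0,0,0,0,-1,0,0,0,0,0,0,-1,0,0,0,0,0,0,-1,0,0,0,0,0,0,-1,0,0,0,0,0,0,-1,0,0,0,0,0,0,-1,0,0,0,0,0,0,-1,0,0,-0.03,0,0,0,-1,0,0,-0.04,0,0,0,-1,0,0,-0.04,0,0,0]

```text
clock: 15.25
position: [0.4531, 0.1295, 0.3241]
eef_rot: [-3.1, -0.507, 0.004]
ft_force: [1.3, 1.0, -1.3]
opening: 0.0397
```

```bash
python3 g.py .6615 .0445 .156 -1
```

```text
t 15.2 grasp [0.4526 0.1294 0.1571] psi 18.57 tilt [-0.0028 -0.0001] F [ 1.3  1.  -1.3] open 0.0397 q7 0.2
to [0.6615, 0.0445, 0.156, -1.0] rows 6 d [0.0318, 0.0203, 0.0001] w [-0.0, 0.0, 0.057]  total [0.1705, 0.1469, 0.0006]
```

play_rows:
  deltas: [-1,0.0318,0.0203,0,0,0,0.057,-1,0.0318,0.0203,0,0,0,0.057,-1,0.0318,0.0203,0,0,0,0.057,-1,0.0318,0.0203,0,0,0,0.057,-1,0.0318,0.0203,0,0,0,0.057,-1,0.0318,0.0203,0,0,0,0.057,-1,0,0,0,0,0,0,-1,0,0,0,0,0,0]

```text
clock: 16.05
position: [0.662, 0.044, 0.322]
eef_rot: [-3.141, 0.03, 0.005]
ft_force: [-0.4, 0.9, -1.9]
opening: 0.0402
```

```bash
python3 g.py  .6615 .0445 .077 -1
```

```text
t 16.1 grasp [0.6615 0.0441 0.155 ] psi -1.09 tilt [-0.0032  0.0006] F [-0.4  0.9 -1.9] open 0.0402 q7 0.11
to [0.6615, 0.0445, 0.077, -1.0] rows 2 d [-0.0002, -0.0002, 0.039] w [-0.0, 0.002, -0.001]  total [-0.0002, -0.0005, 0.078]
```

play_rows:
  deltas: [-1,-0.0005,-0.0005,0.03,0,0.001,0,-1,0,0,0.03,0,0,0,-1,0,0,0.014,0,0,0,-1,0,0,0.004,0,0,0,-1,0,0,0,0,0,0,-1,0,0,0.0015,0,0,0,-1,0,0,0,0,0,0,1,0,0,0,0,0,0,1,0,0,0,0,0,0,1,0,0,0,0,0,0,1,0,0,0,0,0,0,1,0,0,-0.03,0,0,0,1,0,0,-0.04,0,0,0,1,-0.01,0,-0.04,0,0,0,1,-0.04,0,-0.02,0,0,0,1,-0.04,0,0,0,0,0,1,-0.04,0,0,0,0,0,1,0,0,0,0,0,0]

```text
clock: 17.85
position: [0.5261, 0.0471, 0.3732]
eef_rot: [-3.139, 0.029, 0.013]
ft_force: [0.6, 0.9, 0.4]
opening: 0.0931
```

```bash
python3 g.py
cat > d.py <<'E'
from h import *
# scene survey around carriage: sink tops by colour + fence/handle/plate
p=imaging.read_camera('top'); save(p,'top_last'); P=cloud(p,np.ones((420,560),bool))
near=(P[:,0]>.53)&(P[:,0]<.76)&(abs(P[:,1])<.22)
Q=P[near&(P[:,2]>.075)&(P[:,2]<.095)]
lab=np.round(Q[:,1],3)
for y in sorted(set(np.round((Q[:,1])/.075))): pass
from scipy.cluster.hierarchy import fcluster,linkage
if len(Q)>10:
    l=fcluster(linkage(Q[:,:2],'single'),.012,'distance')
    for k in set(l):
        S=Q[l==k]
        if len(S)>30:
            r=cv2.minAreaRect((S[:,:2]*1000).astype(np.float32)); print('top face',len(S),np.round(r[0],1),np.round(r[1],1),round(r[2],1))
Q=P[near&(P[:,2]>.024)&(P[:,2]<.056)&(P[:,1]<.2)]
r=cv2.minAreaRect((Q[:,:2]*1000).astype(np.float32)); print('carriage',np.round(r[0],1),np.round(r[1],1),round(r[2],1))
F=P[near&(P[:,2]>.045)&(P[:,2]<.056)&(P[:,0]>.66)]
print('fence x at y: ',np.percentile(F[:,0]-.017*F[:,1],[2,50,98]).round(4),F[:,1].min(),F[:,1].max())
H=P[near&(P[:,2]>.058)&(P[:,2]<.078)&(P[:,0]<.62)&(P[:,0]>.54)]
if len(H): print('handle',len(H),H.mean(0).round(4))
E
python3 d.py
```

```text
t 17.9 grasp [0.5248 0.0474 0.2062] psi -1.05 tilt [-0.0081  0.0021] F [0.6 0.9 0.4] open 0.0931 q7 0.08
top face 115 [670.7  43. ] [49.  23.2] 86.2
top face 256 [661.4 -33.3] [47.8 41.3] 88.3
top face 253 [ 660.1 -104.8] [48.7 39.8] 89.5
carriage [622.7 -50.2] [340.8 140.4] 89.0
fence x at y:  [0.6726 0.6886 0.6935] -0.17913114044232514 0.11882085726930486
handle 37 [ 0.5756 -0.1577  0.0692]
```

View pics/top_last.png

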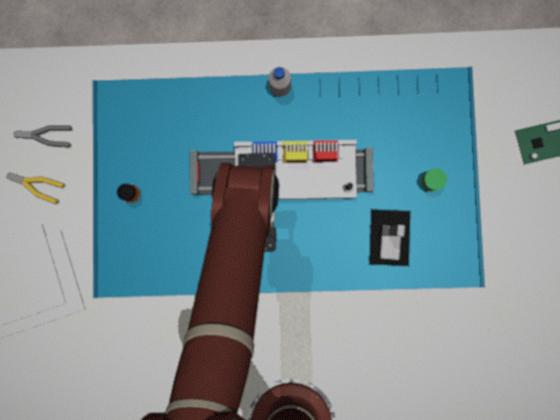

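All three sinks show in their bays, colour faces towards the robot (blue (263,147), yellow (295,150), red (326,149)). The handle is at (349,186). Next is the handle.

```bash
python3 g.py .576 -.1585 .15 -91 .576 -.1585 .056 -91
```

```text
t 17.9 grasp [0.5289 0.0476 0.207 ] psi -1.04 tilt [-0.0018  0.0018] F [ 1.2 -0.6  0.2] open 0.0929 q7 0.08
to [0.576, -0.1585, 0.15, -91.0] rows 12 d [0.016, 0.0112, 0.0047] w [0.0, 0.0, 0.131]  total [0.0506, 0.205, 0.0565]
to [0.576, -0.1585, 0.056, -91.0] rows 3 d [-0.0, -0.0, 0.0313] w [0.0, 0.0, 0.0]  total [-0.0, 0.0, 0.094]
```

play_rows:
  deltas: [1,0.016,0.0112,0.0047,0,0,0.131,1,0.016,0.0112,0.0047,0,0,0.131,1,0.016,0.0112,0.0047,0,0,0.131,1,0.016,0.0112,0.0047,0,0,0.131,1,0.016,0.0112,0.0047,0,0,0.131,1,0.016,0.0112,0.0047,0,0,0.131,1,0.016,0.0112,0.0047,0,0,0.131,1,0.016,0.0112,0.0047,0,0,0.131,1,0.016,0.0112,0.0047,0,0,0.131,1,0.016,0.0112,0.0047,0,0,0.131,1,0.016,0.0112,0.0047,0,0,0.131,1,0.016,0.0112,0.0047,0,0,0.131,1,0,0,0,0,0,0,1,0,0,0,0,0,0,1,0,0,0,0,0,0]

```text
clock: 19.4
position: [0.5794, -0.1572, 0.3173]
eef_rot: [-2.203, 2.236, -0.0]
ft_force: [0.1, -0.1, -0.3]
opening: 0.0929
```

```bash
python3 g.py .576 -.1585 .057 -91; python3 d.py
python3 - <<'E'
from h import *
st=env.get_state();p=imaging.read_camera('wrist');save(p,'w2')
P=cloud(p,np.ones((420,560),bool),st)
H=P[(P[:,2]>.06)&(P[:,2]<.08)&(P[:,0]>.54)&(P[:,0]<.62)&(P[:,1]<-.12)&(P[:,1]>-.2)]
print(len(H), H.size and (H.min(0).round(4),H.max(0).round(4)))
E
```

```text
t 19.4 grasp [ 0.5797 -0.1569  0.1503] psi -90.84 tilt [0.0018 0.0017] F [ 0.1 -0.1 -0.3] open 0.0929 q7 -0.81
to [0.576, -0.1585, 0.057, -91.0] rows 3 d [0.0005, 0.0012, 0.0311] w [-0.001, 0.001, 0.001]  total [0.0015, 0.0036, 0.0933]
top face 276 [661.7  43.1] [48.2 40.5] 88.1
top face 254 [661.3 -33.3] [48.  40.9] 88.6
top face 222 [ 660.9 -104.9] [49.3 39.1] 85.3
carriage [623.4 -21. ] [283.9 140.7] 89.0
fence x at y:  [0.6725 0.6889 0.6936] -0.1641621686063967 0.11895510077722024
407 (array([ 0.5687, -0.1661,  0.0601]), array([ 0.5841, -0.1505,  0.072 ]))
```

play_rows:
  deltas: [1,0.0015,0.0033,0.031,-0.001,0.001,0.002,1,0,0,0.031,0,0,0,1,0,0,0.031,0,0,0,1,0,0,0,0,0,0,-1,0,0,0,0,0,0,-1,0,0,0,0,0,0,-1,0,0,0,0,0,0,-1,0,0,0,0,0,0,-1,0,0,0,0,0,0,-1,0,0,0,0,0,0,-1,0,0,0,0,0,0,-1,0,0,0,0,0,0,-1,0,0,0,0,0,0]

```text
clock: 20.8
position: [0.5748, -0.16, 0.2242]
eef_rot: [2.197, -2.244, -0.0]
ft_force: [-0.9, 0.5, 0.1]
opening: 0.0255
```

```bash
python3 g.py
```

```text
t 20.8 grasp [ 0.5747 -0.16    0.0572] psi -91.21 tilt [-0.0005 -0.0002] F [-0.9  0.5  0.1] open 0.0255 q7 -0.72
```

Still closing. Finish the grip, then slide gently at about 80 mm/s.

play_rows:
  deltas: [-1,0,0,0,0,0,0,-1,0,0,0,0,0,0,-1,0,0,0,0,0,0,-1,-0.004,0,0,0,0,0,-1,-0.007,0,0,0,0,0,-1,-0.008,0,0,0,0,0,-1,-0.008,0,0,0,0,0,-1,-0.008,0,0,0,0,0,-1,-0.008,0,0,0,0,0,-1,-0.008,0,0,0,0,0,-1,-0.008,0,0,0,0,0,-1,-0.008,0,0,0,0,0,-1,-0.008,0,0,0,0,0,-1,-0.006,0,0,0,0,0,-1,-0.005,0,0,0,0,0,-1,-0.003,0,0,0,0,0,-1,0,0,0,0,0,0,-1,0,0,0,0,0,0]

```text
clock: 22.6
position: [0.5765, -0.07, 0.2241]
eef_rot: [-2.198, 2.244, 0.004]
ft_force: [-1.7, -0.9, -0.4]
opening: 0.0155
```

```bash
python3 g.py; python3 d.py
```

```text
t 22.6 grasp [ 0.5763 -0.0696  0.0571] psi -91.17 tilt [-0.0016  0.0024] F [-1.7 -0.9 -0.4] open 0.0155 q7 -0.84
top face 288 [662.8 133.2] [50.5 40.5] 88.8
top face 284 [662.5  56.5] [50.3 40.3] 88.9
top face 216 [662.  -16.6] [47.8 40.9] 88.3
carriage [624.4  -9.9] [420.8 140.6] 89.2
fence x at y:  [0.6699 0.6886 0.6935] -0.0736836439642564 0.20800152708961187
```

play_rows:
  deltas: [-1,-0.003,0,0,0,0,0,-1,-0.003,0,0,0,0,0,-1,-0.002,0,0,0,0,0,-1,-0.002,0,0,0,0,0,-1,0,0,0,0,0,0,-1,0,0,0,0,0,0,-1,0,0,0,0,0,0]

```text
clock: 23.35
position: [0.5765, -0.0628, 0.2242]
eef_rot: [2.193, -2.245, 0.004]
ft_force: [-1.4, -7.2, -3.4]
opening: 0.0155
```

```bash
python3 g.py
```

```text
t 23.4 grasp [ 0.5764 -0.0634  0.0572] psi -91.32 tilt [-0.0006 -0.0039] F [-1.4 -7.2 -3.4] open 0.0155 q7 -0.85
```

play_rows:
  deltas: [-1,-0.003,0,0,0,0,0,-1,0,0,0,0,0,0,-1,0,0,0,0,0,0,-1,0,0,0,0,0,0]

```text
clock: 23.75
position: [0.5764, -0.0619, 0.2242]
eef_rot: [2.189, -2.245, 0.01]
ft_force: [-1.6, -10.8, -5.3]
opening: 0.0153
```

```bash
python3 g.py
```

```text
t 23.8 grasp [ 0.5764 -0.0634  0.0572] psi -91.43 tilt [ 0.0002 -0.0086] F [ -1.6 -10.8  -5.3] open 0.0153 q7 -0.86
```

play_rows:
  deltas: [-1,0.005,0,0,0,0,0,1,0,0,0,0,0,0,1,0,0,0,0,0,0,1,0,0,0,0,0,0,1,0,0,0,0,0,0,1,0,0,-0.03,0,0,0,1,0,0,-0.04,0,0,0,1,0,0,-0.04,0,0,0,1,0,0,-0.03,0,0,0]

```text
clock: 24.65
position: [0.5772, -0.0628, 0.3668]
eef_rot: [-2.197, 2.243, -0.003]
ft_force: [-0.2, 0.1, -0.2]
opening: 0.0746
```

```bash
python3 g.py .466 -.263 .205 -96.3; python3 d.py
python3 - <<'E'
from h import *
for c in ['top','side']:
    p=imaging.read_camera(c); P=cloud(p,np.ones((420,560),bool))
    Q=P[(abs(P[:,0]-.46)<.08)&(abs(P[:,1]+.262)<.06)]
    for z0,z1 in ((.115,.13),(.03,.135),(.012,.03)):
        S=Q[(Q[:,2]>z0)&(Q[:,2]<z1)]
        if len(S)>4:
            r=cv2.minAreaRect((S[:,:2]*1000).astype(np.float32)); print(c,z0,len(S),np.round(r[0],1),np.round(r[1],1),round(r[2],1),S.mean(0).round(4))
E
```

```text
t 24.6 grasp [ 0.5776 -0.0628  0.1998] psi -91.19 tilt [ 0.0025 -0.0002] F [-0.2  0.1 -0.2] open 0.0746 q7 -0.99
to [0.466, -0.263, 0.205, -96.3] rows 6 d [0.0344, 0.0166, -0.0009] w [-0.0, -0.0, 0.015]  total [0.2025, 0.107, -0.0054]
top face 280 [663.  138.7] [48.8 39.8] 88.5
top face 254 [662.7  62.3] [48.5 40.4] 87.7
top face 71 [664.1   4.8] [19.2 34.5] 88.1
carriage [624.6  -9.9] [420.4 140.4] 89.5
fence x at y:  [0.6667 0.6886 0.6933] -0.012161314739444307 0.21553051949854024
top 0.115 74 [ 464.4 -262.2] [14.6 22.9] 86.8 [ 0.4648 -0.2625  0.1224]
top 0.03 155 [ 464.7 -262.3] [14.7 23.9] 84.1 [ 0.4646 -0.2591  0.0975]
top 0.012 492 [ 437. -259.] [44.5 79.7] 83.5 [ 0.4311 -0.2561  0.019 ]
side 0.115 101 [ 466.  -265.5] [15.4 25.6] 87.0 [ 0.4652 -0.2661  0.1214]
side 0.03 412 [ 466.2 -265.7] [16.3 27.4] 79.7 [ 0.463  -0.2681  0.0849]
side 0.012 677 [ 437.9 -262.2] [46.7 81. ] 84.2 [ 0.4331 -0.264   0.0187]
```

play_rows:
  deltas: [1,0.0344,0.0166,-0.0009,0,0,0.015,1,0.0344,0.0166,-0.0009,0,0,0.015,1,0.0344,0.0166,-0.0009,0,0,0.015,1,0.0344,0.0166,-0.0009,0,0,0.015,1,0.0344,0.0166,-0.0009,0,0,0.015,1,0.0344,0.0166,-0.0009,0,0,0.015,1,0,0,0,0,0,0,1,0,0,0,0,0,0,1,0,0,0,0,0,0]

```text
clock: 25.7
position: [0.4662, -0.2616, 0.3685]
eef_rot: [-2.097, 2.339, 0.004]
ft_force: [1.5, 0.6, 0.7]
opening: 0.0932
```

```bash
python3 g.py .4655 -.2635 .103 -96.3
python3 - <<'E'
from h import *
st=env.get_state();p=imaging.read_camera('wrist');save(p,'w3')
P=cloud(p,np.ones((420,560),bool),st)
Q=P[(abs(P[:,0]-.46)<.09)&(abs(P[:,1]+.262)<.07)]
for z0,z1 in ((.115,.13),(.012,.03),(.001,.005)):
    S=Q[(Q[:,2]>z0)&(Q[:,2]<z1)]
    if len(S)>4:
        r=cv2.minAreaRect((S[:,:2]*1000).astype(np.float32)); print(z0,len(S),np.round(r[0],1),np.round(r[1],1),round(r[2],1),S.mean(0).round(4))
E
```

```text
t 25.7 grasp [ 0.4659 -0.2613  0.2015] psi -96.24 tilt [-0.0018  0.0021] F [1.5 0.6 0.7] open 0.0932 q7 -0.67
to [0.4655, -0.2635, 0.103, -96.3] rows 3 d [0.0007, 0.0001, 0.0328] w [0.001, 0.001, 0.0]  total [0.0021, 0.0003, 0.0985]
0.115 659 [ 465.  -263.1] [13.6 24.2] 83.3 [ 0.4661 -0.2631  0.1227]
0.012 2111 [ 437.2 -259.9] [44.  80.1] 83.3 [ 0.4365 -0.2591  0.0191]
0.001 11226 [ 460. -262.] [180. 140.] 0.0 [ 0.4633 -0.2631  0.0026]
```

View pics/w3.png

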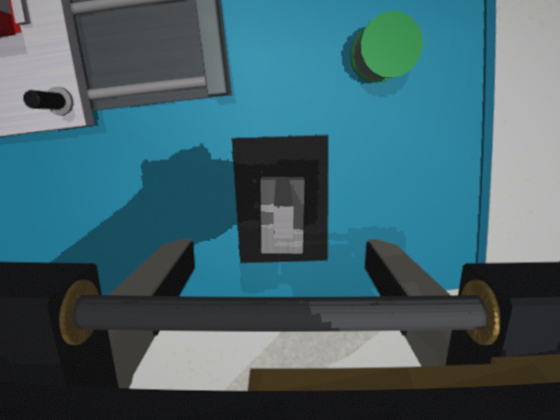

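play_rows:
  deltas: [1,0.0019,0.0007,0.033,0.001,0.001,0.006,1,0,0,0.033,0,0,0,1,0,0,0.0325,0,0,0,1,0,0,0,0,0,0,1,0,0,0,0,0,0,-1,0,0,0,0,0,0,-1,0,0,0,0,0,0,-1,0,0,0,0,0,0,-1,0,0,0,0,0,0,-1,0,0,0,0,0,0,-1,0,0,0,0,0,0,-1,0,0,0,0,0,0,-1,0,0,0,0,0,0,-1,0,0,0,0,0,0,-1,0,0,0,0,0,0,-1,0,0,0,0,0,0]

```text
clock: 27.35
position: [0.4646, -0.2647, 0.271]
eef_rot: [2.088, -2.347, 0.001]
ft_force: [0.4, -0.1, -0.6]
opening: 0.0137
```

```bash
python3 g.py .4651 -.2631 .103 -96.6
```

```text
t 27.4 grasp [ 0.4646 -0.2648  0.104 ] psi -96.71 tilt [ 0.0002 -0.0005] F [ 0.4 -0.1 -0.6] open 0.0137 q7 -0.55
to [0.4651, -0.2631, 0.103, -96.6] rows 1 d [-0.0017, -0.0004, 0.001] w [-0.0, -0.0, -0.002]  total [-0.0017, -0.0004, 0.001]
```

play_rows:
  deltas: [-1,0,0,-0.01,0,0,0,-1,0,0,-0.03,0,0,0,-1,0,0,-0.04,0,0,0,-1,0,0,-0.04,0,0,0,-1,0,0,0,0,0,0,-1,0,0,0,0,0,0,-1,0,0,0,0,0,0]

```text
clock: 28.05
position: [0.464, -0.2639, 0.3895]
eef_rot: [2.087, -2.347, -0.005]
ft_force: [-0.8, 0.5, -4.6]
opening: 0.0135
```

```bash
python3 g.py .608 .1397 .222 -91.2
cat > sq.py <<'E'
from h import *
import sys
st=env.get_state(); c=sys.argv[1]
Rm=R.from_rotvec(st['eef_rot']).as_matrix(); g=np.array(st['position'])+.167*Rm[:,2]
p=imaging.read_camera(c); P=cloud(p,np.ones((420,560),bool),st)
ys=-Rm[:,0]; ys=ys*np.sign(ys[1]); ys[2]=0; ys/=np.linalg.norm(ys); xs=np.array([ys[1],-ys[0],0])
d=P-g; L=np.c_[d@xs,d@ys,d[:,2]]
z=float(sys.argv[2])   # expected distance grasp->foot underside
foot=L[(L[:,0]>-.085)&(L[:,0]<-.014)&(abs(L[:,1])<.02)&(abs(L[:,2]+z-.016)<.008)]
A=np.c_[foot[:,0],foot[:,1],np.ones(len(foot))]; k,*_=np.linalg.lstsq(A,foot[:,2],rcond=None)
print(c,'foot top',len(foot),'slope x,y',k[:2].round(3),'height at x=-28:',round(k[2]-.028*k[0],4),'=> underside',round(k[2]-.028*k[0]-.016,4), 'resid',np.std(foot[:,2]-A@k).round(4))
f2=L[(L[:,0]>-.1)&(L[:,0]<.03)&(abs(L[:,1])<.03)&(abs(L[:,2]+z-.014)<.009)]
r=cv2.minAreaRect((f2[:,:2]*1000).astype(np.float32)); print('foot rect(rel grasp)',np.round(r[0],1),np.round(r[1],1),round(r[2],1))
E
python3 sq.py side .101; python3 sq.py top .101
```

```text
t 28.1 grasp [ 0.4636 -0.2636  0.2225] psi -96.7 tilt [-0.0028  0.0016] F [-0.8  0.5 -4.6] open 0.0135 q7 -0.69
to [0.608, 0.1397, 0.222, -91.2] rows 10 d [-0.0413, -0.0114, 0.0001] w [0.0, 0.0, -0.01]  total [-0.4176, -0.0959, 0.0007]
side foot top 495 slope x,y [ 0.013 -0.012] height at x=-28: -0.0853 => underside -0.1013 resid 0.0018
foot rect(rel grasp) [-27.   -1.3] [46.3 81.2] 89.9
top foot top 15 slope x,y [-0.011 -0.149] height at x=-28: -0.0821 => underside -0.0981 resid 0.0014
foot rect(rel grasp) [-16.6  16.6] [15.1 55.4] 87.4
```

play_rows:
  deltas: [-1,-0.0413,-0.0114,0,0,0,-0.01,-1,-0.0413,-0.0114,0,0,0,-0.01,-1,-0.0413,-0.0114,0,0,0,-0.01,-1,-0.0413,-0.0114,0,0,0,-0.01,-1,-0.0413,-0.0114,0,0,0,-0.01,-1,-0.0413,-0.0114,0,0,0,-0.01,-1,-0.0413,-0.0114,0,0,0,-0.01,-1,-0.0413,-0.0114,0,0,0,-0.01,-1,-0.0413,-0.0114,0,0,0,-0.01,-1,-0.0413,-0.0114,0,0,0,-0.01,-1,0,0,0,0,0,0,-1,0,0,0,0,0,0,-1,0,0,0,0,0,0]

```text
clock: 29.45
position: [0.6076, 0.1373, 0.3897]
eef_rot: [2.197, -2.24, 0.002]
ft_force: [0.2, -0.5, -3.8]
opening: 0.0141
```

```bash
python3 g.py .608 .1397 .140 -91.2;python3 sq.py side .101
python3 - <<'E'
from h import *
p=imaging.read_camera('side');save(p,'side_a')
st=env.get_state();p=imaging.read_camera('wrist');save(p,'w4')
P=cloud(p,np.ones((420,560),bool),st)
for y in (.139,.0625,-.011):
    S=P[(P[:,2]>.08)&(P[:,2]<.09)&(P[:,0]>.63)&(P[:,0]<.7)&(abs(P[:,1]-y)<.034)]
    if len(S)>30: r=cv2.minAreaRect((S[:,:2]*1000).astype(np.float32)); print(len(S),np.round(r[0],1),np.round(r[1],1),round(r[2],1))
E
```

```text
t 29.4 grasp [0.6074 0.1368 0.2227] psi -91.11 tilt [-0.0016 -0.0033] F [ 0.2 -0.5 -3.8] open 0.0141 q7 -1.35
to [0.608, 0.1397, 0.14, -91.2] rows 2 d [-0.0013, -0.0002, 0.0414] w [0.001, -0.002, 0.001]  total [-0.0026, -0.0005, 0.0827]
side foot top 232 slope x,y [ 0.024 -0.028] height at x=-28: -0.0856 => underside -0.1016 resid 0.0017
foot rect(rel grasp) [-26.4  -2. ] [49.9 82.9] 89.5
1942 [663.6 139.7] [50.2 39.6] 88.8
2123 [663.3  62.6] [50.5 39.9] 89.0
2292 [662.5  -9.4] [52.  40.3] 89.2
```

View pics/side_a.png

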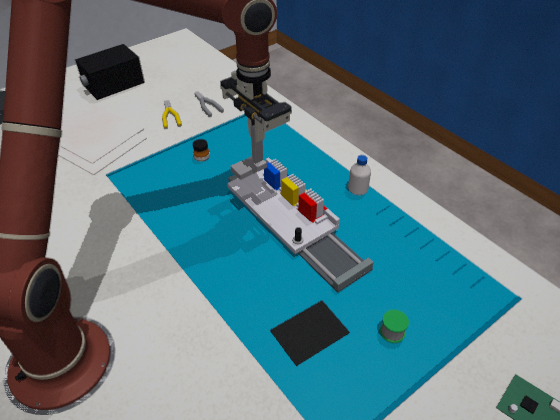

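The side view shows the square held clear in front of the blue sink (258,150), with the carriage home and all three sinks in their bays. I'll lower the square.

play_rows:
  deltas: [-1,-0.0026,-0.0005,0.04,0.002,-0.003,0.001,-1,0,0,0.035,0,0,0,-1,0,0,0.01,0,0,0,-1,0,0,0.003,0,0,0,-1,0,0,0.002,0,0,0,-1,0,0,0,0,0,0,-1,0,0,0,0,0,0]

```text
clock: 30.3
position: [0.6091, 0.141, 0.3024]
eef_rot: [-2.197, 2.238, -0.004]
ft_force: [0.3, 0.2, -2.9]
opening: 0.0138
```

```bash
python3 g.py
```

```text
t 30.3 grasp [0.61   0.1414 0.1354] psi -91.05 tilt [0.0055 0.0021] F [ 0.3  0.2 -2.9] open 0.0138 q7 -1.28
```

play_rows:
  deltas: [-1,0,0.002,0.0015,-0.003,0,0,-1,0,0,0.0015,0,0,0,-1,0,0,0,0,0,0,-1,0,0,0,0,0,0]

```text
clock: 30.7
position: [0.6066, 0.1415, 0.2981]
eef_rot: [-2.2, 2.24, 0.003]
ft_force: [-1.6, -0.1, -1.5]
opening: 0.0139
```

```bash
python3 g.py
```

```text
t 30.7 grasp [0.6066 0.1418 0.1311] psi -91.03 tilt [-0.0003  0.0022] F [-1.6 -0.1 -1.5] open 0.0139 q7 -1.27
```

play_rows:
  deltas: [-1,0,0,0.0015,0,0,0,-1,0.001,-0.006,0,0,0,0,-1,0,-0.007,0,0,0,0,-1,0,-0.006,0,0,0,0,-1,0,-0.003,0,0,0,0,-1,0,0,0,0,0,0,-1,0,0,0,0,0,0]

```text
clock: 31.4
position: [0.6278, 0.1404, 0.2973]
eef_rot: [-2.202, 2.241, 0.01]
ft_force: [-5.2, 1.6, 5.1]
opening: 0.0141
```

```bash
python3 g.py; python3 sq.py side .101
```

```text
t 31.4 grasp [0.627  0.1412 0.1303] psi -91.01 tilt [-0.0043  0.0045] F [-5.2  1.6  5.1] open 0.0141 q7 -1.28
side foot top 151 slope x,y [-0.024  0.053] height at x=-28: -0.0808 => underside -0.0968 resid 0.0027
foot rect(rel grasp) [-28.4  -2.2] [ 51.1 118.6] 87.4
```

play_rows:
  deltas: [-1,0,-0.003,-0.0005,0,0,0,-1,0,-0.003,0,0,0,0,-1,0,-0.002,0,0,0,0,-1,0,0,0,0,0,0,-1,0,0,0,0,0,0]

```text
clock: 31.95
position: [0.6361, 0.1398, 0.2972]
eef_rot: [2.201, -2.241, -0.007]
ft_force: [-4.7, 1.0, 5.4]
opening: 0.0138
```

```bash
python3 g.py
```

```text
t 31.9 grasp [0.6355 0.1403 0.1302] psi -91.04 tilt [-0.0036  0.0028] F [-4.7  1.   5.4] open 0.0138 q7 -1.29
```

play_rows:
  deltas: [-1,0,-0.002,-0.0005,0,0,0,-1,0,-0.002,0,0,0,0,-1,0,0,0,0,0,0,-1,0,0,0,0,0,0]

```text
clock: 32.35
position: [0.6407, 0.1396, 0.2973]
eef_rot: [-2.201, 2.241, 0.002]
ft_force: [-3.8, 0.7, 2.4]
opening: 0.0138
```

```bash
python3 g.py; python3 d.py;python3 - <<'E'
from h import *
p=imaging.read_camera('side')
im=p['image'][120:260,180:380]; cv2.imwrite('pics/crop1.png',cv2.resize(im[:,:,::-1],(800,560),interpolation=cv2.INTER_CUBIC))
E
```

```text
t 32.4 grasp [0.6406 0.1399 0.1303] psi -91.05 tilt [-0.0004  0.0015] F [-3.8  0.7  2.4] open 0.0138 q7 -1.29
top face 102 [662.4  46.6] [17.6 40.5] 87.7
top face 244 [662.   -9.4] [47.9 41.2] 88.2
carriage [623.3 -10. ] [142.1 419.8] 0.2
fence x at y:  [0.6667 0.6878 0.6935] -0.08354422987384111 0.12106852886410066
handle 146 [0.5738 0.091  0.0634]
```

View pics/crop1.png

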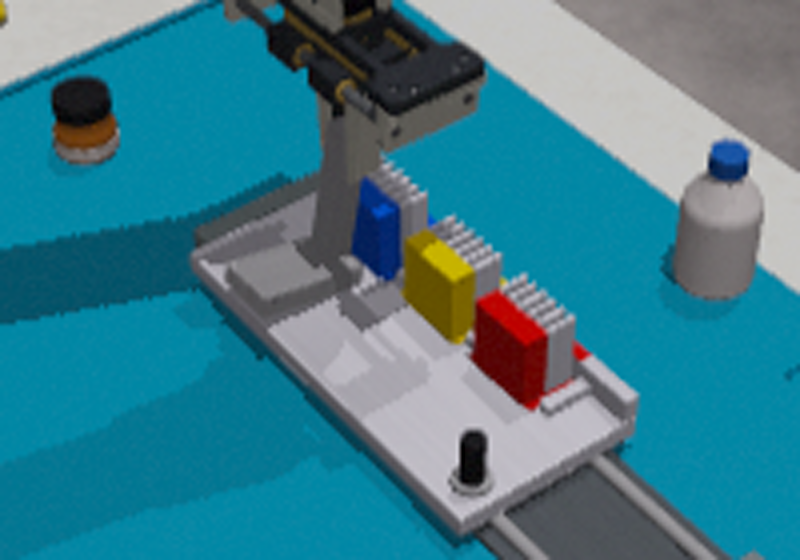

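```bash
cat > e.py <<'E'
from h import *
import sys
y0=float(sys.argv[1])
st=env.get_state()
for c in sys.argv[2].split(','):
    p=imaging.read_camera(c); P=cloud(p,np.ones((420,560),bool),st)
    v,u=np.nonzero(p['z_map']>0); k=p['image'].astype(int)[v,u]
    sat=k.max(1)-k.min(1)
    for n,m in dict(blue=(k[:,2]>1.6*k[:,0])&(k[:,2]>1.6*k[:,1]),yellow=(k[:,0]>2*k[:,2])&(k[:,1]>2*k[:,2]),red=(k[:,0]>2*k[:,1])&(k[:,0]>2*k[:,2])).items():
        S=P[m&(P[:,2]>.04)&(P[:,2]<.095)&(P[:,0]>.6)&(P[:,0]<.69)&(abs(P[:,1])<.2)&(P[:,0]<.672)]
        F=S[S[:,2]<.08]
        if len(F)>15: print(c,n,'face n',len(F),'x pct10/50/90',np.percentile(F[:,0],[10,50,90]).round(4),'y',np.percentile(F[:,1],[1,99]).round(4),'z',np.percentile(F[:,2],[1,99]).round(3))
    b=P[(abs(P[:,1]-y0)<.016)&(P[:,2]>.05)&(P[:,2]<.14)&(P[:,0]>.58)&(P[:,0]<.66)&(sat<40)]
    if len(b)>20:
        print(c,'grey blade',len(b))
        for z in np.arange(.05,.14,.01):
            q=b[abs(b[:,2]-z)<.005]
            if len(q)>4: print('  z',round(z,3),'x',np.percentile(q[:,0],[3,97]).round(4),'y',np.percentile(q[:,1],[3,97]).round(4))
    f=P[(abs(P[:,1]-y0)<.03)&(P[:,2]>.038)&(P[:,2]<.056)&(P[:,0]>.54)&(P[:,0]<.65)&(sat<40)]
    if len(f)>20:
        r=cv2.minAreaRect((f[:,:2]*1000).astype(np.float32)); g=f[(f[:,2]>.043)&(f[:,0]<.61)]
        print(c,'foot',len(f),np.round(r[0],1),np.round(r[1],1),round(r[2],1),'x',np.percentile(f[:,0],[1,99]).round(4),'slope',np.polyfit(g[:,0],g[:,2],1).round(3),'medz',np.median(g[:,2]).round(4))
E
python3 e.py .14 side,top; python3 g.py
```

```text
side blue face n 127 x pct10/50/90 [0.6442 0.6466 0.659 ] y [0.1105 0.1429] z [0.041 0.079]
side yellow face n 254 x pct10/50/90 [0.6439 0.6459 0.6568] y [-0.0383  0.0867] z [0.041 0.08 ]
side red face n 208 x pct10/50/90 [0.6432 0.6451 0.6556] y [-0.0385  0.0114] z [0.041 0.079]
side grey blade 334
  z 0.05 x [0.5823 0.6297] y [0.1255 0.1555]
  z 0.06 x [0.5829 0.6355] y [0.1292 0.1474]
  z 0.07 x [0.6138 0.6389] y [0.1294 0.1499]
  z 0.08 x [0.6143 0.6388] y [0.1293 0.1423]
  z 0.09 x [0.6169 0.6432] y [0.129  0.1451]
  z 0.1 x [0.6181 0.6444] y [0.1291 0.1444]
  z 0.11 x [0.6197 0.6354] y [0.129  0.1461]
  z 0.12 x [0.622  0.6352] y [0.126  0.1453]
  z 0.13 x [0.6241 0.635 ] y [0.1257 0.1429]
side foot 361 [593.9 138.6] [50.2 83.2] 89.7 x [0.5529 0.6339] slope [-0.008  0.056] medz 0.0515
top yellow face n 22 x pct10/50/90 [0.6424 0.6431 0.6553] y [0.0377 0.0573] z [0.051 0.076]
top red face n 55 x pct10/50/90 [0.642  0.6424 0.6432] y [-0.0327  0.0154] z [0.047 0.08 ]
top grey blade 176
  z 0.05 x [0.5824 0.6177] y [0.1254 0.1549]
  z 0.06 x [0.5819 0.6206] y [0.1254 0.1516]
  z 0.07 x [0.6123 0.616 ] y [0.1345 0.1443]
  z 0.08 x [0.6136 0.6201] y [0.1337 0.1469]
  z 0.09 x [0.6153 0.6184] y [0.1341 0.1457]
  z 0.1 x [0.6176 0.6185] y [0.1356 0.1472]
top foot 360 [597.5 139.9] [91.6 46.5] 0.0 x [0.5523 0.6314] slope [-0.063  0.089] medz 0.0525
t 32.5 grasp [0.6406 0.1399 0.1302] psi -91.05 tilt [-0.0002  0.0014] F [-3.6 -0.4  2.1] open 0.0136 q7 -1.29
```

The square has pitched about 0.1–0.17 rad in the grip: dragging the foot under load tipped it. I'll bring it upright, stand it on the plate, regrip lower and approach without dragging.

play_rows:
  deltas: [-1,0,0.003,0,0,0,0,-1,0,0.003,0,0,0,0,-1,0,0.003,0,0,0,0,-1,0,0.002,0.002,0,0,0,-1,0,0,0.002,0,0,0,-1,0,0,0,0,0,0,-1,0,0,0,0,0,0]

```text
clock: 33.25
position: [0.6309, 0.1394, 0.2971]
eef_rot: [-2.197, 2.237, -0.004]
ft_force: [0.0, 0.6, 11.8]
opening: 0.0134
```

```bash
python3 g.py; python3 e.py .14 side
```

```text
t 33.2 grasp [0.6321 0.1399 0.1302] psi -91.03 tilt [0.0068 0.0026] F [ 0.   0.6 11.8] open 0.0134 q7 -1.28
side blue face n 140 x pct10/50/90 [0.6443 0.6465 0.6573] y [0.1091 0.1511] z [0.041 0.08 ]
side yellow face n 254 x pct10/50/90 [0.6439 0.6458 0.6571] y [-0.0373  0.0863] z [0.04 0.08]
side red face n 202 x pct10/50/90 [0.6431 0.645  0.6555] y [-0.0383  0.0109] z [0.041 0.08 ]
side grey blade 310
  z 0.05 x [0.5806 0.6275] y [0.127  0.1549]
  z 0.06 x [0.604  0.6293] y [0.1304 0.1457]
  z 0.07 x [0.6044 0.6299] y [0.1302 0.1426]
  z 0.08 x [0.6076 0.6322] y [0.1308 0.1452]
  z 0.09 x [0.6086 0.6325] y [0.1295 0.142 ]
  z 0.1 x [0.6103 0.636 ] y [0.1308 0.1437]
  z 0.11 x [0.6128 0.6264] y [0.1264 0.145 ]
  z 0.12 x [0.6146 0.625 ] y [0.1261 0.1437]
  z 0.13 x [0.6156 0.626 ] y [0.1249 0.1533]
side foot 358 [594.7 138.7] [ 48.3 101.1] 89.6 x [0.5449 0.6264] slope [-0.018  0.061] medz 0.051
```

play_rows:
  deltas: [-1,0,0,-0.004,0,0,0,-1,0,0.0083,0,0.05,0,0,-1,0,0.0083,0,0.05,0,0,-1,0,0.0083,0,0.05,0,0,-1,0,0,0,0,0,0,-1,0,0,0,0,0,0]

```text
clock: 33.9
position: [0.6031, 0.1402, 0.2959]
eef_rot: [-2.127, 2.166, -0.152]
ft_force: [-6.9, -0.3, 6.8]
opening: 0.0138
```

```bash
python3 g.py; python3 e.py .14 side
```

```text
t 33.9 grasp [0.6268 0.1402 0.1306] psi -91.02 tilt [ 1.423e-01 -1.000e-04] F [-6.9 -0.3  6.8] open 0.0138 q7 -1.22
side blue face n 158 x pct10/50/90 [0.6442 0.6465 0.6584] y [0.1106 0.1541] z [0.04 0.08]
side yellow face n 249 x pct10/50/90 [0.6437 0.6458 0.6578] y [-0.038   0.0861] z [0.041 0.08 ]
side red face n 204 x pct10/50/90 [0.6429 0.6451 0.6559] y [-0.0381  0.0117] z [0.041 0.08 ]
side grey blade 275
  z 0.05 x [0.5812 0.6236] y [0.1255 0.1552]
  z 0.06 x [0.6019 0.6249] y [0.1296 0.1447]
  z 0.07 x [0.6041 0.6268] y [0.1303 0.1451]
  z 0.08 x [0.605  0.6282] y [0.1308 0.1444]
  z 0.09 x [0.6052 0.6301] y [0.1307 0.1472]
  z 0.1 x [0.607  0.6297] y [0.1298 0.1453]
  z 0.11 x [0.6071 0.6222] y [0.1249 0.1429]
  z 0.12 x [0.6085 0.6196] y [0.1271 0.1457]
  z 0.13 x [0.6104 0.6196] y [0.125  0.1442]
side foot 414 [584.7 139.7] [50.6 83.2] 88.8 x [0.5453 0.6251] slope [-0.051  0.079] medz 0.0496
```

play_rows:
  deltas: [-1,0,0,-0.001,0,0,0,-0.3,0,0,0,0,0,0,-0.3,0,0,0,0,0,0,-0.3,0,0,0,0,0,0,-0.3,0,0,0,0,0,0,-0.3,0,-0.0083,0,-0.05,0,0,-0.3,0,-0.0083,0,-0.05,0,0,-0.3,0,-0.0083,0,-0.05,0,0,-0.3,0,0,0,0,0,0,-0.3,0,0,0,0,0,0]

```text
clock: 34.95
position: [0.6293, 0.1398, 0.2992]
eef_rot: [-2.2, 2.241, 0.001]
ft_force: [-0.6, -0.3, -0.9]
opening: 0.0326
```

```bash
python3 g.py; python3 e.py .14 side,top
```

```text
t 35.0 grasp [0.6293 0.1401 0.1322] psi -91.05 tilt [0.0002 0.0015] F [-0.6 -0.3 -0.9] open 0.0326 q7 -1.28
side blue face n 165 x pct10/50/90 [0.6445 0.6463 0.6567] y [0.1097 0.1551] z [0.04  0.079]
side yellow face n 241 x pct10/50/90 [0.6441 0.646  0.6573] y [-0.0374  0.0857] z [0.04 0.08]
side red face n 204 x pct10/50/90 [0.6432 0.6451 0.6557] y [-0.0377  0.0113] z [0.04 0.08]
side grey blade 280
  z 0.05 x [0.6021 0.6238] y [0.1305 0.1417]
  z 0.06 x [0.6021 0.6264] y [0.1291 0.1445]
  z 0.07 x [0.6017 0.6225] y [0.1313 0.1436]
  z 0.08 x [0.6014 0.6459] y [0.1285 0.1459]
  z 0.09 x [0.6018 0.6265] y [0.1301 0.1431]
  z 0.1 x [0.6014 0.6236] y [0.1295 0.1439]
  z 0.11 x [0.602  0.6257] y [0.131  0.1423]
  z 0.12 x [0.603  0.6233] y [0.1302 0.1424]
  z 0.13 x [0.602  0.6257] y [0.1302 0.1466]
side foot 386 [586.3 138.2] [82.7 48.2] 0.1 x [0.5462 0.625 ] slope [0.029 0.029] medz 0.0455
top yellow face n 25 x pct10/50/90 [0.6424 0.6428 0.6538] y [-0.02    0.0573] z [0.054 0.075]
top red face n 42 x pct10/50/90 [0.642  0.6424 0.6428] y [-0.0327  0.0148] z [0.045 0.08 ]
top grey blade 49
  z 0.05 x [0.5905 0.6117] y [0.1327 0.1397]
  z 0.06 x [0.601  0.6103] y [0.1343 0.1478]
  z 0.07 x [0.6004 0.6089] y [0.1345 0.1402]
  z 0.09 x [0.6005 0.607 ] y [0.1344 0.142 ]
  z 0.1 x [0.6005 0.6048] y [0.1348 0.1442]
  z 0.12 x [0.6006 0.6027] y [0.1348 0.148 ]
top foot 481 [578.8 141.9] [44.7 68.1] 89.4 x [0.5459 0.6119] slope [0.013 0.039] medz 0.0465
```

play_rows:
  deltas: [-0.3,0.0003,0.0158,0,0,0,0,-0.3,0,0,0.012,0,0,0,-0.3,0,0,0.0122,0,0,0,-0.3,0,0,0,0,0,0,-1,0,0,0,0,0,0,-1,0,0,0,0,0,0,-1,0,0,0,0,0,0,-1,0,0,0,0,0,0,-1,0,0,0,0,0,0,-1,0,0,0,0,0,0,-1,0,0,0,0,0,0]

```text
clock: 36.15
position: [0.6138, 0.14, 0.2755]
eef_rot: [-2.2, 2.24, 0.001]
ft_force: [0.6, 0.5, -0.6]
opening: 0.014
```

```bash
python3 g.py
```

```text
t 36.1 grasp [0.6139 0.1403 0.1085] psi -91.04 tilt [0.0007 0.0018] F [ 0.6  0.5 -0.6] open 0.014 q7 -1.25
```

play_rows:
  deltas: [-1,0,0,-0.002,0,0,0,-1,0,-0.003,-0.001,0,0,0,-1,0,-0.003,0,0,0,0,-1,0,-0.003,0,0,0,0,-1,0,-0.003,0,0,0,0,-1,0,-0.002,0,0,0,0,-1,0,0,0,0,0,0,-1,0,0,0,0,0,0]

```text
clock: 36.95
position: [0.6275, 0.1397, 0.2781]
eef_rot: [-2.201, 2.241, 0.003]
ft_force: [-0.9, 0.6, -4.2]
opening: 0.0137
```

```bash
python3 g.py; python3 e.py .14 side
```

```text
t 37.0 grasp [0.6273 0.14   0.1111] psi -91.04 tilt [-0.0008  0.0017] F [-0.9  0.6 -4.2] open 0.0137 q7 -1.27
side blue face n 122 x pct10/50/90 [0.6446 0.6467 0.6582] y [0.1097 0.1401] z [0.04  0.079]
side yellow face n 251 x pct10/50/90 [0.6437 0.6458 0.6572] y [-0.0376  0.0867] z [0.041 0.08 ]
side red face n 206 x pct10/50/90 [0.6431 0.6449 0.6548] y [-0.0389  0.0117] z [0.042 0.079]
side grey blade 234
  z 0.05 x [0.588 0.638] y [0.1241 0.1469]
  z 0.06 x [0.6148 0.6372] y [0.1287 0.1445]
  z 0.07 x [0.6161 0.6386] y [0.1309 0.1442]
  z 0.08 x [0.6141 0.641 ] y [0.1297 0.1471]
  z 0.09 x [0.615  0.6312] y [0.1274 0.1453]
  z 0.1 x [0.6147 0.6208] y [0.1251 0.1548]
  z 0.11 x [0.6153 0.6222] y [0.1249 0.1543]
  z 0.12 x [0.6142 0.6218] y [0.125  0.1543]
  z 0.13 x [0.6145 0.6207] y [0.1252 0.1556]
side foot 390 [598.8 137.9] [49.7 82.7] 87.6 x [0.5583 0.6383] slope [0.012 0.041] medz 0.0475
```

play_rows:
  deltas: [-1,0,0,0.002,0,0,0,-1,0,-0.002,0,0,0,0,-1,0,-0.002,0,0,0,0,-1,0,-0.002,0,0,0,0,-1,0,-0.001,0,0,0,0,-1,0,0,0,0,0,0,-1,0,0,0,0,0,0]

```text
clock: 37.7
position: [0.6344, 0.1396, 0.2761]
eef_rot: [-2.201, 2.241, 0.003]
ft_force: [-0.7, -0.6, -3.4]
opening: 0.0141
```

```bash
python3 g.py; python3 e.py .14 side
```

```text
t 37.7 grasp [0.6343 0.1399 0.1091] psi -91.04 tilt [-0.0009  0.0017] F [-0.7 -0.6 -3.4] open 0.0141 q7 -1.27
side blue face n 110 x pct10/50/90 [0.6462 0.6501 0.6621] y [0.1095 0.1308] z [0.041 0.08 ]
side yellow face n 246 x pct10/50/90 [0.6438 0.646  0.6572] y [-0.0376  0.0865] z [0.04  0.079]
side red face n 205 x pct10/50/90 [0.6431 0.6452 0.6549] y [-0.0381  0.0121] z [0.04  0.079]
side grey blade 208
  z 0.05 x [0.5974 0.6438] y [0.1296 0.1472]
  z 0.06 x [0.6209 0.6457] y [0.1301 0.1438]
  z 0.07 x [0.6217 0.645 ] y [0.1298 0.1427]
  z 0.08 x [0.6217 0.6457] y [0.1298 0.1446]
  z 0.09 x [0.6225 0.6381] y [0.1278 0.1484]
  z 0.1 x [0.6219 0.6277] y [0.1258 0.1545]
  z 0.11 x [0.6217 0.6283] y [0.1243 0.1545]
  z 0.12 x [0.6219 0.6284] y [0.1268 0.1542]
  z 0.13 x [0.6228 0.628 ] y [0.1249 0.154 ]
side foot 374 [605.1 139.2] [50.6 81.3] 89.4 x [0.5657 0.6444] slope [0.001 0.046] medz 0.046
```

play_rows:
  deltas: [-1,0,-0.0015,0,0,0,0,-1,0,-0.0015,0,0,0,0,-1,0,0,0,0,0,0,-1,0,0,0,0,0,0]

```text
clock: 38.15
position: [0.6365, 0.1395, 0.276]
eef_rot: [2.2, -2.24, -0.008]
ft_force: [-4.7, -0.1, -0.2]
opening: 0.014
```

```bash
python3 g.py; python3 e.py .14 side|grep -E "blue|foot"
```

```text
t 38.1 grasp [0.6356 0.1398 0.109 ] psi -91.05 tilt [-0.0051  0.0023] F [-4.7 -0.1 -0.2] open 0.014 q7 -1.27
side blue face n 102 x pct10/50/90 [0.6475 0.6512 0.6628] y [0.1102 0.131 ] z [0.042 0.079]
side foot 376 [606.9 137.7] [81.8 50.3] 2.0 x [0.5669 0.6462] slope [-0.007  0.05 ] medz 0.0458
```

play_rows:
  deltas: [-1,0,0,0.0015,0,0,0,-1,0,0,0.001,0,0,0,-1,0,0,0,0,0,0,-1,0,0,0,0,0,0,-1,0,0,0,0,0,0,-1,0,0,0,0,0,0,-1,0,0,0,0,0,0,-1,0,0,0,0,0,0]

```text
clock: 39.0
position: [0.6365, 0.1393, 0.2755]
eef_rot: [2.201, -2.241, -0.009]
ft_force: [-7.5, -0.5, 8.4]
opening: 0.0138
```

```bash
python3 g.py; python3 e.py .14 side
```

```text
t 39.0 grasp [0.6357 0.1398 0.1085] psi -91.03 tilt [-0.0047  0.0032] F [-7.5 -0.5  8.4] open 0.0138 q7 -1.27
side blue face n 100 x pct10/50/90 [0.647  0.6505 0.6615] y [0.1106 0.1334] z [0.041 0.08 ]
side yellow face n 239 x pct10/50/90 [0.6436 0.6458 0.6578] y [-0.0373  0.0857] z [0.041 0.08 ]
side red face n 213 x pct10/50/90 [0.6431 0.645  0.6561] y [-0.038   0.0109] z [0.04 0.08]
side grey blade 209
  z 0.05 x [0.6218 0.6465] y [0.129 0.149]
  z 0.06 x [0.6233 0.6441] y [0.1288 0.1441]
  z 0.07 x [0.623  0.6449] y [0.1296 0.1436]
  z 0.08 x [0.6235 0.6479] y [0.1292 0.1439]
  z 0.09 x [0.6231 0.6293] y [0.1258 0.1539]
  z 0.1 x [0.6229 0.6292] y [0.1269 0.1544]
  z 0.11 x [0.6231 0.6301] y [0.1277 0.1539]
  z 0.12 x [0.6235 0.6303] y [0.1289 0.1551]
  z 0.13 x [0.6234 0.63  ] y [0.1266 0.1554]
side foot 374 [607.  138.8] [50.1 82. ] 89.0 x [0.5671 0.6461] slope [-0.01   0.051] medz 0.0455
```

play_rows:
  deltas: [-1,0,-0.0005,0,0,0,0,-1,0,0,0,0,0,0,-1,0,0,0,0,0,0,-1,0,0,0,0,0,0,-1,0,0,0,0,0,0,-1,0,0,0,0,0,0,-1,0,0,-0.002,0,0,0,-1,0,0.002,-0.002,0,0,0,-1,0,0.006,-0.001,0,0,0,-1,0,0.006,0,0,0,0,-1,0.025,0,0,0,0,0,-1,0.027,0,0,0,0,0,-1,0.025,0,0,0,0,0,-1,0,0,0,0,0,0,-1,0,0,0,0,0,0,-1,0,0,0,0,0,0]

```text
clock: 40.65
position: [0.6228, 0.0642, 0.2785]
eef_rot: [-2.201, 2.238, 0.004]
ft_force: [0.3, 0.3, -4.4]
opening: 0.0139
```

```bash
python3 g.py; python3 e.py .0635 side; python3 d.py
```

```text
t 40.6 grasp [0.6228 0.0648 0.1115] psi -90.94 tilt [0.     0.0032] F [ 0.3  0.3 -4.4] open 0.0139 q7 -1.14
side blue face n 83 x pct10/50/90 [0.6471 0.6484 0.65  ] y [0.1271 0.1608] z [0.04 0.08]
side yellow face n 197 x pct10/50/90 [0.6435 0.6459 0.6568] y [-0.0378  0.0682] z [0.041 0.079]
side red face n 207 x pct10/50/90 [0.643  0.6449 0.6551] y [-0.0381  0.0126] z [0.041 0.08 ]
side grey blade 245
  z 0.05 x [0.5804 0.6313] y [0.048 0.075]
  z 0.06 x [0.6103 0.6327] y [0.0553 0.0649]
  z 0.07 x [0.6105 0.6357] y [0.0549 0.0701]
  z 0.08 x [0.6105 0.6333] y [0.0549 0.0717]
  z 0.09 x [0.6103 0.6161] y [0.0526 0.067 ]
  z 0.1 x [0.6102 0.6158] y [0.0509 0.0737]
  z 0.11 x [0.6105 0.6167] y [0.0482 0.0744]
  z 0.12 x [0.61   0.6155] y [0.0489 0.0774]
  z 0.13 x [0.6106 0.6154] y [0.0501 0.0774]
side foot 430 [594.2  64.5] [82.6 53. ] 0.8 x [0.5541 0.6344] slope [-0.002  0.049] medz 0.0482
top face 33 [661.9 -32.1] [ 2.4 39.7] 88.2
top face 39 [650.4   9.9] [ 9.7 17.2] 87.9
carriage [623.2  -9.7] [421.  141.8] 89.3
fence x at y:  [0.6831 0.6889 0.6935] -0.08348495218315538 0.2132853150845385
handle 37 [ 0.5769 -0.0626  0.0695]
```

play_rows:
  deltas: [-1,0.002,0,0.0023,0,0,0.001,-1,0,-0.003,0,0,0,0,-1,0,-0.003,0,0,0,0,-1,0,-0.003,0,0,0,0,-1,0,-0.002,0,0,0,0,-1,0,-0.0015,0,0,0,0,-1,0,0,0,0,0,0,-1,0,0,0,0,0,0]

```text
clock: 41.55
position: [0.6346, 0.0605, 0.2761]
eef_rot: [2.2, -2.243, -0.005]
ft_force: [-2.8, 0.4, -2.7]
opening: 0.0138
```

```bash
python3 g.py; python3 e.py .0635 side|grep -E "yellow|foot"
```

```text
t 41.5 grasp [0.6341 0.0608 0.1091] psi -91.11 tilt [-0.0025  0.002 ] F [-2.8  0.4 -2.7] open 0.0138 q7 -1.14
side yellow face n 142 x pct10/50/90 [0.6444 0.6485 0.6599] y [-0.0366  0.0506] z [0.041 0.08 ]
side foot 412 [605.7  59.5] [48.3 82.3] 88.3 x [0.5658 0.6448] slope [-0.01   0.052] medz 0.0459
```

play_rows:
  deltas: [-1,0,-0.0015,0,0,0,0,-1,0,0,0.0015,0,0,0,-1,0,0,0.0012,0,0,0,-1,0,0,0,0,0,0,-1,0,0,0,0,0,0,-1,0,0,0,0,0,0,-1,0,0,0,0,0,0,-1,0,0,0,0,0,0,-1,0,0,0,0,0,0,-1,0,0,0,0,0,0,-1,0,0,0,0,0,0,-1,0,0,0,0,0,0]

```text
clock: 42.8
position: [0.6352, 0.0601, 0.2755]
eef_rot: [2.199, -2.242, -0.01]
ft_force: [-9.7, 1.4, 9.7]
opening: 0.0136
```

```bash
python3 g.py; python3 e.py .061 side
```

```text
t 42.8 grasp [0.6344 0.0607 0.1085] psi -91.1 tilt [-0.0051  0.0035] F [-9.7  1.4  9.7] open 0.0136 q7 -1.14
side blue face n 138 x pct10/50/90 [0.6461 0.6481 0.6506] y [0.1109 0.1607] z [0.041 0.08 ]
side yellow face n 136 x pct10/50/90 [0.6441 0.6478 0.66  ] y [-0.0374  0.051 ] z [0.041 0.079]
side red face n 207 x pct10/50/90 [0.6431 0.645  0.6561] y [-0.0378  0.0108] z [0.04  0.079]
side grey blade 230
  z 0.05 x [0.6142 0.6451] y [0.0499 0.064 ]
  z 0.06 x [0.6221 0.6461] y [0.0518 0.0632]
  z 0.07 x [0.622  0.6455] y [0.0497 0.0636]
  z 0.08 x [0.6225 0.6464] y [0.0517 0.0646]
  z 0.09 x [0.6217 0.6295] y [0.0485 0.0696]
  z 0.1 x [0.6218 0.6282] y [0.0477 0.0741]
  z 0.11 x [0.6219 0.6283] y [0.0491 0.0764]
  z 0.12 x [0.6221 0.6284] y [0.0482 0.0762]
  z 0.13 x [0.6222 0.6294] y [0.046  0.0767]
side foot 409 [604.9  59. ] [48.1 83.8] 89.9 x [0.5659 0.6448] slope [-0.017  0.056] medz 0.0457
```

play_rows:
  deltas: [-1,0,0,-0.002,0,0,0,-1,0,0.002,-0.002,0,0,0,-1,0,0.006,-0.0015,0,0,0,-1,0,0.006,0,0,0,0,-1,0.022,0,0,0,0,0,-1,0.026,0,0,0,0,0,-1,0.022,0,0,0,0,0,-1,0,0,0,0,0,0,-1,0,0,0,0,0,0,-1,0,0,0,0,0,0,-1,0,0,0,0,0,0]

```text
clock: 43.95
position: [0.6215, -0.0075, 0.2788]
eef_rot: [-2.202, 2.239, 0.004]
ft_force: [0.3, -0.5, -4.1]
opening: 0.0139
```

```bash
python3 g.py; python3 e.py -.0095 side
```

```text
t 44.0 grasp [ 0.6214 -0.007   0.1118] psi -90.96 tilt [-0.0004  0.0029] F [ 0.3 -0.5 -4.1] open 0.0139 q7 -1.03
side blue face n 170 x pct10/50/90 [0.6474 0.6488 0.6594] y [0.1105 0.1608] z [0.041 0.08 ]
side yellow face n 121 x pct10/50/90 [0.6443 0.647  0.6501] y [-0.0371  0.085 ] z [0.04 0.08]
side red face n 148 x pct10/50/90 [0.6432 0.6449 0.6567] y [-0.0383 -0.0063] z [0.041 0.08 ]
side grey blade 258
  z 0.05 x [0.5835 0.6332] y [-0.0208 -0.002 ]
  z 0.06 x [0.6097 0.6339] y [-0.0167 -0.0042]
  z 0.07 x [0.6082 0.6356] y [-0.0165 -0.0043]
  z 0.08 x [0.6092 0.6348] y [-0.0167 -0.0034]
  z 0.09 x [0.6091 0.6148] y [-0.0191  0.0005]
  z 0.1 x [0.6096 0.6148] y [-0.0248  0.0047]
  z 0.11 x [0.609  0.6146] y [-0.023   0.0009]
  z 0.12 x [0.609 0.615] y [-0.0237  0.0003]
  z 0.13 x [0.6096 0.6152] y [-0.021   0.0057]
side foot 471 [593.4  -8.6] [47.8 82.1] 88.3 x [0.5527 0.6327] slope [0.022 0.035] medz 0.0481
```

play_rows:
  deltas: [-1,0.001,0,0.0025,0,0,0.001,-1,0,-0.003,0,0,0,0,-1,0,-0.003,0,0,0,0,-1,0,-0.003,0,0,0,0,-1,0,-0.002,0,0,0,0,-1,0,-0.002,0,0,0,0,-1,0,0,0,0,0,0,-1,0,0,0,0,0,0]

```text
clock: 44.8
position: [0.6335, -0.0106, 0.2762]
eef_rot: [2.198, -2.244, -0.006]
ft_force: [-3.0, 0.0, -2.1]
opening: 0.0142
```

```bash
python3 g.py; python3 e.py -.0095 side|grep -E "red|foot"
```

```text
t 44.8 grasp [ 0.6329 -0.0103  0.1092] psi -91.18 tilt [-0.0032  0.0022] F [-3.   0.  -2.1] open 0.0142 q7 -1.04
side red face n 105 x pct10/50/90 [0.6442 0.6473 0.6597] y [-0.0382 -0.0192] z [0.041 0.079]
side foot 439 [605.1 -12. ] [48.2 82. ] 89.8 x [0.5646 0.6426] slope [-0.004  0.049] medz 0.0462
```

play_rows:
  deltas: [-1,0,-0.0015,0,0,0,0,-1,0,0,0.0015,0,0,0,-1,0,0,0.0012,0,0,0,-1,0,0,0,0,0,0,-1,0,0,0,0,0,0,-1,0,0,0,0,0,0,-1,0,0,0,0,0,0,-1,0,0,0,0,0,0,-1,0,0,0,0,0,0,-1,0,0,0,0,0,0,-1,0,0,0,0,0,0,-1,0,0,0,0,0,0]

```text
clock: 46.05
position: [0.6341, -0.011, 0.2755]
eef_rot: [2.198, -2.243, -0.01]
ft_force: [-9.7, -0.4, 9.5]
opening: 0.0136
```

```bash
python3 g.py; python3 e.py -.0095 side; python3 d.py
python3 - <<'E'
from h import *
p=imaging.read_camera('side')
im=p['image'][120:260,180:380]; cv2.imwrite('pics/crop2.png',cv2.resize(im[:,:,::-1],(800,560),interpolation=cv2.INTER_CUBIC))
E
```

```text
t 46.0 grasp [ 0.6332 -0.0104  0.1085] psi -91.17 tilt [-0.0055  0.0036] F [-9.7 -0.4  9.5] open 0.0136 q7 -1.04
side blue face n 177 x pct10/50/90 [0.6465 0.6487 0.6611] y [0.1102 0.1614] z [0.041 0.08 ]
side yellow face n 176 x pct10/50/90 [0.6454 0.6469 0.6495] y [-0.0375  0.0848] z [0.04 0.08]
side red face n 108 x pct10/50/90 [0.6444 0.6477 0.66  ] y [-0.0384 -0.0186] z [0.041 0.08 ]
side grey blade 238
  z 0.05 x [0.6197 0.6419] y [-0.0185 -0.006 ]
  z 0.06 x [0.621  0.6432] y [-0.02   -0.0051]
  z 0.07 x [0.6213 0.6415] y [-0.0202 -0.0056]
  z 0.08 x [0.6203 0.6447] y [-0.0205 -0.0042]
  z 0.09 x [0.6207 0.6275] y [-0.0219 -0.0041]
  z 0.1 x [0.6203 0.6271] y [-0.0238  0.0037]
  z 0.11 x [0.6203 0.6271] y [-0.0229  0.0056]
  z 0.12 x [0.6213 0.6266] y [-0.0243  0.0053]
  z 0.13 x [0.6211 0.6269] y [-0.0228  0.0051]
side foot 441 [604.8 -11.4] [48.8 81.9] 89.3 x [0.5647 0.6435] slope [0.005 0.043] medz 0.0457
top face 279 [665.4 139. ] [49.3 39.5] 88.7
carriage [623.2  -9.6] [421.2 140. ] 89.1
fence x at y:  [0.6694 0.6883 0.6932] -0.08351601230596559 0.21319185222712203
handle 36 [ 0.5771 -0.0627  0.0694]
```

View pics/crop2.png

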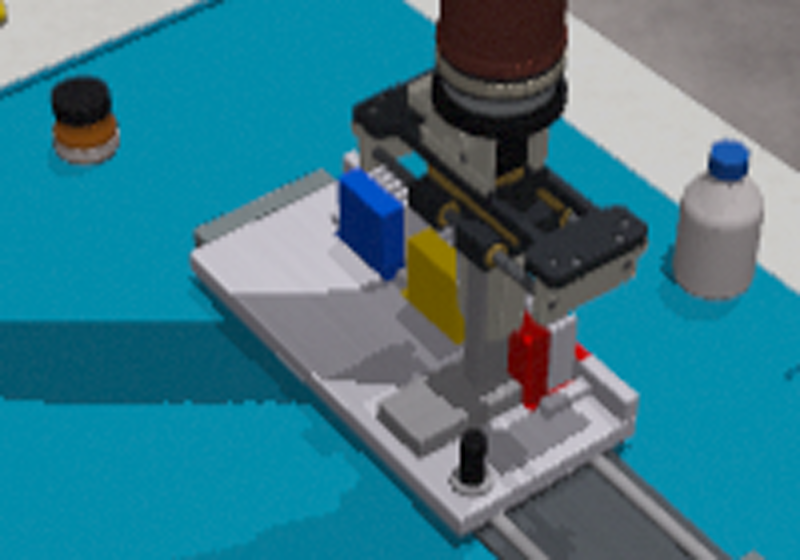

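The crop shows the square seated against the red sink at (490,330), with blue and yellow standing in their bays. All three checks are done. Now the square goes back to its pad.

play_rows:
  deltas: [-1,0,0,-0.002,0,0,0,-1,0,0.002,-0.002,0,0,0,-1,0,0.006,-0.001,0,0,0,-1,0,0.01,-0.03,0,0,0,-1,0,0,-0.04,0,0,0,-1,0,0,-0.04,0,0,0,-1,0,0,0,0,0,0,-1,0,0,0,0,0,0]

```text
clock: 47.0
position: [0.6181, -0.0104, 0.3898]
eef_rot: [-2.196, 2.241, -0.002]
ft_force: [-0.4, 0.4, -4.5]
opening: 0.0139
```

```bash
python3 g.py .478 -.2645 .2 -95
python3 - <<'E'
from h import *
for c in ['top','side']:
    p=imaging.read_camera(c); P=cloud(p,np.ones((420,560),bool)); v,u=np.nonzero(p['z_map']>0); k=p['image'][v,u]
    S=P[(k.max(1)<60)&(P[:,2]<.012)&(abs(P[:,0]-.45)<.1)&(abs(P[:,1]+.262)<.085)]
    r=cv2.minAreaRect((S[:,:2]*1000).astype(np.float32)); print(c,len(S),r,np.median(S[:,2]))
E
```

```text
t 47.0 grasp [ 0.6187 -0.01    0.2228] psi -91.15 tilt [0.0037 0.0021] F [-0.4  0.4 -4.5] open 0.0139 q7 -1.11
to [0.478, -0.2645, 0.2, -95.0] rows 7 d [0.0372, 0.0182, 0.0032] w [-0.001, 0.0, 0.01]  total [0.2569, 0.135, 0.0218]
top 1980 ((447.9927978515625, -261.05078125), (93.89598083496094, 133.1358642578125), 85.5665512084961) 0.0028496428603542734
side 2588 ((450.1207580566406, -263.1586608886719), (100.62547302246094, 140.18661499023438), 85.9932861328125) 0.002645555648318587
```

play_rows:
  deltas: [-1,0.0372,0.0182,0.0032,0,0,0.009,-1,0.0372,0.0182,0.0032,0,0,0.009,-1,0.0372,0.0182,0.0032,0,0,0.009,-1,0.0372,0.0182,0.0032,0,0,0.009,-1,0.0372,0.0182,0.0032,0,0,0.009,-1,0.0372,0.0182,0.0032,0,0,0.009,-1,0.0372,0.0182,0.0032,0,0,0.009,-1,0,0,0,0,0,0,-1,0,0,0,0,0,0,-1,0,0,0,0,0,0]

```text
clock: 48.1
position: [0.479, -0.263, 0.3647]
eef_rot: [-2.128, 2.309, 0.007]
ft_force: [0.6, -0.2, -3.9]
opening: 0.014
```

```bash
python3 g.py .477 -.264 .0825 -94.2; python3 sq.py side .0785
```

```text
t 48.1 grasp [ 0.4787 -0.2624  0.1977] psi -94.67 tilt [-0.0019  0.0039] F [ 0.6 -0.2 -3.9] open 0.014 q7 -0.65
to [0.477, -0.264, 0.0825, -94.2] rows 3 d [0.0005, 0.0006, 0.0384] w [0.001, 0.001, -0.003]  total [0.0016, 0.0016, 0.1152]
side foot top 492 slope x,y [ 0.019 -0.004] height at x=-28: -0.0628 => underside -0.0788 resid 0.0018
foot rect(rel grasp) [-27.6  -0.7] [81.9 46.3] 0.1
```

play_rows:
  deltas: [-1,0.0016,0.0016,0.035,0.003,0.002,-0.003,-1,0,0,0.04,0,0,0,-1,0,0,0.03,0,0,0,-1,0,0,0.008,0,0,0,-1,0,0,0.0025,0,0,0,-1,0,0,0,0,0,0,-1,0,0,0,0,0,0]

```text
clock: 48.85
position: [0.4774, -0.2662, 0.2521]
eef_rot: [-2.13, 2.307, -0.008]
ft_force: [0.3, -0.2, -3.9]
opening: 0.0141
```

```bash
python3 g.py
```

```text
t 48.9 grasp [ 0.4782 -0.2666  0.0851] psi -94.56 tilt [ 0.0052 -0.0024] F [ 0.3 -0.2 -3.9] open 0.0141 q7 -0.51
```

play_rows:
  deltas: [-1,-0.001,0,0.001,0,0,0,-1,0,0,0.001,0,0,0,-1,0,0,0,0,0,0,-1,0,0,0,0,0,0]

```text
clock: 49.25
position: [0.4768, -0.2648, 0.2487]
eef_rot: [-2.13, 2.307, -0.003]
ft_force: [0.1, 0.3, -4.1]
opening: 0.014
```

```bash
python3 g.py
```

```text
t 49.2 grasp [ 0.4772 -0.2649  0.0817] psi -94.59 tilt [ 0.0026 -0.0005] F [ 0.1  0.3 -4.1] open 0.014 q7 -0.51
```

Almost touching. A little lower, then release, rise and check.

play_rows:
  deltas: [-1,0,0,0.001,0,0,0,-1,0,0,0,0,0,0,-1,0,0,0,0,0,0,0,0,0,0,0,0,0,0,0,0,0,0,0,0,0,0,0,0,0,0,0,0,0,0,0,0,0,0,0,0,0,-0.03,0,0,0,0,0,0,-0.04,0,0,0,0,0,0,-0.04,0,0,0,0,0,0,-0.02,0,0,0,1,0,0,0,0,0,0]

```text
clock: 50.45
position: [0.4768, -0.2657, 0.3805]
eef_rot: [-2.128, 2.306, -0.013]
ft_force: [0.2, -0.1, -0.4]
opening: 0.0512
```

```bash
python3 g.py .5765 -.063 .16 -91 .5765 -.063 .057 -91; python3 d.py
python3 - <<'E'
from h import *
st=env.get_state()
for c in ['top','side','wrist']:
    p=imaging.read_camera(c); P=cloud(p,np.ones((420,560),bool),st)
    Q=P[(abs(P[:,0]-.46)<.08)&(abs(P[:,1]+.262)<.06)]
    for z0,z1 in ((.115,.13),(.012,.03)):
        S=Q[(Q[:,2]>z0)&(Q[:,2]<z1)]
        if len(S)>4:
            r=cv2.minAreaRect((S[:,:2]*1000).astype(np.float32)); print(c,z0,len(S),np.round(r[0],1),np.round(r[1],1),round(r[2],1),np.median(S,0).round(4))
E
```

```text
t 50.5 grasp [ 0.4781 -0.2664  0.2135] psi -94.6 tilt [ 0.0082 -0.004 ] F [ 0.2 -0.1 -0.4] open 0.0512 q7 -0.66
to [0.5765, -0.063, 0.16, -91.0] rows 6 d [-0.0347, -0.0147, 0.0089] w [-0.001, -0.001, -0.01]  total [-0.2102, -0.0827, 0.0535]
to [0.5765, -0.063, 0.057, -91.0] rows 3 d [-0.0, -0.0, 0.0343] w [0.0, 0.0, 0.0]  total [-0.0, 0.0, 0.103]
top face 280 [665.6 138.7] [48.8 40.5] 88.2
top face 262 [664.5  62.4] [49.  40.8] 89.1
top face 240 [663.   -9.5] [48.  40.6] 87.8
carriage [623.9  -9.8] [420.6 141. ] 89.1
fence x at y:  [0.6688 0.6881 0.6935] -0.0834397390336477 0.21334335288960424
handle 36 [ 0.5772 -0.0627  0.0691]
top 0.012 51 [ 437.6 -244.2] [14.7 30.9] 40.9 [ 0.4367 -0.2451  0.0187]
side 0.115 100 [ 477.3 -266.6] [14.5 24.1] 85.6 [ 0.4768 -0.2677  0.1218]
side 0.012 677 [ 450.1 -264.2] [46.1 81.3] 85.8 [ 0.4446 -0.2684  0.0188]
wrist 0.115 663 [ 477.8 -265.9] [13.6 24.9] 85.5 [ 0.4791 -0.2659  0.1252]
wrist 0.012 2041 [ 450.5 -263.7] [44.  80.1] 85.3 [ 0.4487 -0.2605  0.0211]
```

play_rows:
  deltas: [1,-0.0347,-0.0147,0.0089,0.001,0.001,-0.01,1,-0.0347,-0.0147,0.0089,0,0,-0.01,1,-0.0347,-0.0147,0.0089,0,0,-0.01,1,-0.0347,-0.0147,0.0089,0,0,-0.01,1,-0.0347,-0.0147,0.0089,0,0,-0.01,1,-0.0347,-0.0147,0.0089,0,0,-0.01,0.3,0,0,0,0,0,0,0.3,0,0,0,0,0,0,0.3,0,0,0,0,0,0]

```text
clock: 51.55
position: [0.5755, -0.0632, 0.3237]
eef_rot: [2.196, -2.246, 0.005]
ft_force: [0.1, 0.3, 0.1]
opening: 0.0734
```

```bash
python3 g.py .5772 -.063 .057 -91
python3 - <<'E'
from h import *
st=env.get_state();p=imaging.read_camera('wrist')
P=cloud(p,np.ones((420,560),bool),st)
H=P[(P[:,2]>.06)&(P[:,2]<.08)&(P[:,0]>.54)&(P[:,0]<.62)&(P[:,1]<-.03)&(P[:,1]>-.1)]
print(len(H), H.size and (H.min(0).round(4),H.max(0).round(4)))
E
```

```text
t 51.5 grasp [ 0.5758 -0.0637  0.1567] psi -91.3 tilt [ 0.0018 -0.0029] F [0.1 0.3 0.1] open 0.0734 q7 -0.95
to [0.5772, -0.063, 0.057, -91.0] rows 3 d [-0.0001, -0.0005, 0.0332] w [-0.001, -0.001, -0.002]  total [-0.0005, -0.0015, 0.0997]
383 (array([ 0.5708, -0.0706,  0.0601]), array([ 0.5858, -0.0554,  0.0718]))
```

play_rows:
  deltas: [0.3,-0.0005,-0.002,0.0332,-0.001,-0.001,-0.005,0.3,0,0,0.0332,0,0,0,0.3,0,0,0.0332,0,0,0,0.3,0,0,0,0,0,0,-1,0,0,0,0,0,0,-1,0,0,0,0,0,0,-1,0,0,0,0,0,0,-1,0,0,0,0,0,0,-1,0,0,0,0,0,0,-1,0,0,0,0,0,0,-1,0,0,0,0,0,0,-1,0,0,0,0,0,0,-1,0,0,0,0,0,0,-1,0,0,0,0,0,0,-1,0,0,0,0,0,0]

```text
clock: 53.1
position: [0.5785, -0.0629, 0.2251]
eef_rot: [-2.203, 2.24, -0.008]
ft_force: [-0.6, -4.9, 2.0]
opening: 0.0153
```

```bash
python3 g.py
```

```text
t 53.1 grasp [ 0.5791 -0.0635  0.0581] psi -90.94 tilt [ 0.0035 -0.0034] F [-0.6 -4.9  2. ] open 0.0153 q7 -0.84
```

play_rows:
  deltas: [-1,0.003,0,0,0,0,0,-1,0.005,0,0,0,0,0,-1,0.007,0,0,0,0,0,-1,0.008,0,0,0,0,0,-1,0.008,0,0,0,0,0,-1,0.008,0,0,0,0,0,-1,0.008,0,0,0,0,0,-1,0.008,0,0,0,0,0,-1,0.008,0,0,0,0,0,-1,0.008,0,0,0,0,0,-1,0.008,0,0,0,0,0,-1,0.008,0,0,0,0,0,-1,0.008,0,0,0,0,0,-1,0.007,0,0,0,0,0,-1,0.005,0,0,0,0,0,-1,0.004,0,0,0,0,0,-1,0.003,0,0,0,0,0,-1,0,0,0,0,0,0,-1,0,0,0,0,0,0]

```text
clock: 55.0
position: [0.577, -0.1731, 0.225]
eef_rot: [-2.203, 2.232, 0.005]
ft_force: [-2.0, 1.9, 6.9]
opening: 0.0154
```

```bash
python3 g.py
```

```text
t 55.0 grasp [ 0.5772 -0.1722  0.058 ] psi -90.76 tilt [0.0015 0.0057] F [-2.   1.9  6.9] open 0.0154 q7 -0.69
```

play_rows:
  deltas: [-1,0.004,0,0,0,0,0,-1,0.003,0,0,0,0,0,-1,0.003,0,0,0,0,0,-1,0.002,0,0,0,0,0,-1,0,0,0,0,0,0,-1,0,0,0,0,0,0,-1,0,0,0,0,0,0]

```text
clock: 55.7
position: [0.5768, -0.1847, 0.225]
eef_rot: [-2.203, 2.232, 0.006]
ft_force: [-1.4, 2.9, 7.8]
opening: 0.0156
```

```bash
python3 g.py
```

```text
t 55.7 grasp [ 0.577  -0.1836  0.058 ] psi -90.74 tilt [0.0013 0.0066] F [-1.4  2.9  7.8] open 0.0156 q7 -0.68
```

play_rows:
  deltas: [-1,0.003,0,0,0,0,0,-1,0.002,0,0,0,0,0,-1,0,0,0,0,0,0,-1,0,0,0,0,0,0]

```text
clock: 56.1
position: [0.5772, -0.1863, 0.2249]
eef_rot: [-2.203, 2.225, 0.017]
ft_force: [-3.1, 10.0, 12.9]
opening: 0.0153
```

```bash
python3 g.py
```

```text
t 56.1 grasp [ 0.5771 -0.1837  0.0579] psi -90.56 tilt [-0.0003  0.0152] F [-3.1 10.  12.9] open 0.0153 q7 -0.67
```

At the right stop: the handle has stopped and the force is 10 N. Back off the command, release, rise and retreat.

play_rows:
  deltas: [-1,-0.005,0,-0.001,0,0,0,-1,0,0,0,0,0,0,0.3,0,0,0,0,0,0,0.3,0,0,0,0,0,0,0.3,0,0,0,0,0,0,0.3,0,0,0,0,0,0,0.3,0,0,-0.03,0,0,0,0.3,0,0,-0.04,0,0,0,0.3,0,0,-0.04,0,0,0,0.3,0,0,-0.04,0,0,0,1,0,0.03,-0.03,0,0,0,1,0,0.04,-0.03,0,0,0,1,0,0.02,0,0,0,0,1,0,0,0,0,0,0,1,0,0,0,0,0,0]

```text
clock: 57.6
position: [0.4864, -0.1858, 0.4354]
eef_rot: [-2.203, 2.237, -0.004]
ft_force: [0.3, 0.2, 0.3]
opening: 0.0917
```

```bash
python3 g.py; python3 d.py; python3 e.py 0 side | grep face
python3 - <<'E'
from h import *
p=imaging.read_camera('side');save(p,'side_end')
P=cloud(p,np.ones((420,560),bool))
Q=P[(abs(P[:,0]-.46)<.08)&(abs(P[:,1]+.262)<.06)]
for z0,z1 in ((.115,.13),(.012,.03)):
    S=Q[(Q[:,2]>z0)&(Q[:,2]<z1)]; r=cv2.minAreaRect((S[:,:2]*1000).astype(np.float32)); print(z0,np.round(r[0],1),np.round(r[1],1),round(r[2],1),np.median(S[:,2]))
for n in ['flux_jar','solder_spool']: print(n,[np.round(d['location'],3) for d in finder.spot_point(p,n)[:1]])
E
```

```text
t 57.6 grasp [ 0.4869 -0.1858  0.2684] psi -90.88 tilt [ 0.0033 -0.    ] F [0.3 0.2 0.3] open 0.0917 q7 -0.8
top face 257 [663.6  19.2] [48.2 40.4] 88.1
top face 284 [ 661.  -129.7] [50.4 40.4] 88.7
top face 240 [661.5 -57.2] [48.2 39.2] 88.9
carriage [622.3 -62.2] [316.1 141. ] 88.9
fence x at y:  [0.6723 0.6884 0.6935] -0.20366515972281965 0.09406960874300653
handle 40 [ 0.5751 -0.1817  0.0679]
side blue face n 102 x pct10/50/90 [0.645  0.6466 0.6556] y [-0.0094  0.0369] z [0.041 0.075]
side yellow face n 50 x pct10/50/90 [0.6429 0.6445 0.6515] y [-0.1574 -0.0408] z [0.04 0.08]
side red face n 230 x pct10/50/90 [0.6422 0.6439 0.6538] y [-0.1575 -0.1076] z [0.04 0.08]
0.115 [ 476.9 -266.5] [16.1 25.6] 87.7 0.1218483207508857
0.012 [ 449.7 -264. ] [46.2 82.5] 85.7 0.01849782440380804
flux_jar [array([ 0.577,  0.389, -0.   ])]
solder_spool [array([ 0.587, -0.373,  0.   ])]
```

View pics/side_end.png

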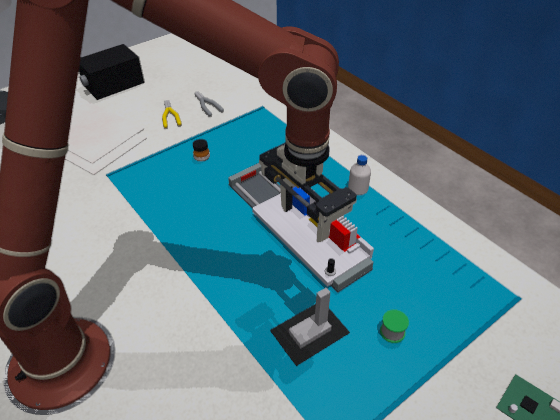

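```bash
python3 -c "
from h import *
print(env.sign_off())"
```

```text
the job is handed in; nothing more can be done
None
```

I finished the job and handed it in after about 58 s of robot time; no verdict is reported.

**What was done**
- All three heat sinks were present and went into their own bays. The carriage was then slid to the left stop until the handle stopped moving, at about 11 N.
- With the square held, I checked blue, yellow and red in that order. Each was pressed for about a second or more at about 7–10 N forward and 12–13 N down. The camera showed the square upright each time.
- The square went back to the middle of its pad, and the carriage went back to the right stop until it met about 10 N.

**Last checks before hand-in**
- **Heat sinks:** all upright in their bays. They sit within about 3 mm of the bay centres in y, and backs were pushed against the fence in the checks.
- **Carriage:** within about 1–2 mm of its right-hand end.
- **Square:** upright, its origin within about 3 mm of the pad centre, which I measured to about 2 mm.
- **Flux jar and spool:** moved by no more than the measuring error (about 4 mm).
- **Gripper:** open and clear of everything.

**What went wrong:** on the first try at blue, the foot dragged on the plate and the square tilted about 0.15 rad in the grip before reaching the sink. I stood it on the plate, gripped it lower, and repeated the check without dragging.

**Not confirmed:** the force between the square and each sink was read only at the wrist, so part of the forward push may have gone into friction under the foot.

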